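# Bring the mill round on the spice carousel and set it with its twin

## Task

One mill stands among the spice jars on the lobed carousel under the counter shelf: turn the carousel by pushing its rim, not the things on it, until this mill rests squarely in the middle of the open front. Then reach in at a slant, draw the mill out from under the shelf board and stand it gently upright in the free end of the little tray, beside the other mill. Do not touch the spice jars, and leave the other mill and the things on the shelf as they are.

Things in the scene. Friction and masses are not known exactly. Their poses are not given: they have to be found in the camera images.
- stand_front (a point): Front place: fixed point at turntable-top height (38 mm above worktop), 80 mm in front of the turning axis, where the mill shall face front. x axis: level, into the shelf unit through the turning axis; y left. Shelf board above: x -5 to +210 mm, y +-145, underside 235 mm, top 253 mm above worktop; rod legs at x +12 and +190, y +-137. A gripper must come in tilted 30 to 45 degrees.
- turntable_centre (a point): Centre of the turntable's top, 38 mm above worktop; axes turn with it. Wooden board 24 mm thick (underside 14 mm above worktop), radius 114 mm, with ten rounded lobes on its rim, 22 mm wide, reaching out to radius 133 mm, at 18, 54, 90... degrees from its x axis. Five places 80 mm from the axis, at 180, 252, 324, 36, 108 degrees, each half-way between two lobes.
- turntable (a joint): How far the turntable has been turned since the start, rad, growing counter-clockwise seen from above, no stops in reach. Bearing with slight friction (about 0.7 N at the rim): it stays where it is left, coasting a degree or two when pushed slowly. A fixed black knife block (about x 0.62 to 0.80, y -0.03 to 0.17, 230 mm tall) stands close to the left of the shelf unit: do not sweep a wide gripper far to the left.
- mill_mid (a point): Middle (on the axis, half-way up) of the mill to be fetched, loose on the turntable: round, 132 mm tall, foot 66 mm below this point; straight glass body 58 mm in diameter up to 74 mm above the foot, steel head 60 mm above it; about 0.26 kg; z up. The only mill on the turntable, taller and thicker than the jars. At the start 45 to 100 degrees from the front, to either side.
- tray_free (a point): Middle of the tray's free end, on its inner floor (6 mm above worktop), where the mill shall stand. Fixed wooden tray, 240 x 100 mm, 18 mm high, walls 6 mm. y axis: along the tray towards the other mill, 124 mm away; x across it (inside reaches 44 mm either way); the inside ends 52 mm away in -y.
- salt_mid (a point): Middle (half-way up) of the other mill, same shape and size, standing loose in the other end of the tray: leave it alone.
- jar_1: Spice jar standing loose on the turntable, 42 mm in diameter, 100 mm tall, origin in the middle of its foot, 80 mm from the turning axis in one of the other four places.
- jar_2: Spice jar standing loose on the turntable, 42 mm in diameter, 100 mm tall, origin in the middle of its foot, 80 mm from the turning axis in one of the other four places.
- jar_3: Spice jar standing loose on the turntable, 42 mm in diameter, 100 mm tall, origin in the middle of its foot, 80 mm from the turning axis in one of the other four places.
- jar_4: Spice jar standing loose on the turntable, 42 mm in diameter, 100 mm tall, origin in the middle of its foot, 80 mm from the turning axis in one of the other four places.
- shelf_jar_1: Spice jar standing loose on top of the shelf board, 42 mm in diameter, 100 mm tall, origin in the middle of its foot: leave it alone.
- shelf_jar_2: Spice jar standing loose on top of the shelf board, 42 mm in diameter, 100 mm tall, origin in the middle of its foot: leave it alone.
- shelf_glass: Drinking glass standing loose on top of the shelf board, 77 mm in diameter, 89 mm tall, origin in the middle of its foot: leave it alone.

How it is judged:
On the way, in this order (a step that is already met when the one before it is completed fails the run):
1. the turntable has been turned and rests with the mill in the middle of the front (within 18 mm), the mill and jars not touched (horizontal distance between mill_mid and stand_front below 0.018 m and height (world z) of mill_mid below 0.11 m and (value of joint turntable above 0.5 rad or value of joint turntable below -0.5 rad) and velocity of joint turntable between -0.1 and 0.1 rad/s and contact force between each of the arm, the fingers and pepper_mill below 0.2 N), for 0.3 s.
2. the mill has been drawn out in front of the shelf (x of mill_mid in the frame of stand_front below -0.08 m), for 0.05 s.
At the end, for the whole second after the job is handed in: The mill stands upright (within 4.5 degrees) on the tray's floor, released, within 45 mm of the middle of the free end; the turntable is at rest; the four jars stand upright on the turntable, 65 to 95 mm from its axis; the other mill stands within 20 mm of where it was (horizontal distance between mill_mid and tray_free below 0.045 m and angle between each of mill_mid, salt_mid's own z axis and vertical below 0.08 rad and z of mill_mid in the frame of tray_free between 0.062 and 0.07 m and velocity of joint turntable between -0.1 and 0.1 rad/s and angle between each of jar_1, jar_2, jar_3, jar_4's own z axis and vertical below 0.1 rad and horizontal distance between jar_1 and turntable_centre between 0.065 and 0.095 m and height (world z) of each of jar_1, jar_2, jar_3, jar_4 below 0.045 m and horizontal distance between jar_2 and turntable_centre between 0.065 and 0.095 m and horizontal distance between jar_3 and turntable_centre between 0.065 and 0.095 m and horizontal distance between jar_4 and turntable_centre between 0.065 and 0.095 m and distance of salt_mid from where it was at the start of the episode below 0.02 m); the robot touches nothing.
It fails at once if the mill is handled before it is at the front (contact force between the fingers and pepper_mill above 1 N and horizontal distance between mill_mid and stand_front above 0.03 m and x of mill_mid in the frame of stand_front above 0.01 m).
It fails at once if a spice jar on the turntable is touched by the robot (contact force between any of the arm, the fingers and jar_1 above 1 N or contact force between any of the arm, the fingers and jar_2 above 1 N or contact force between any of the arm, the fingers and jar_3 above 1 N or contact force between any of the arm, the fingers and jar_4 above 1 N).
It fails at once if a thing on the shelf is moved more than 15 mm (distance of any of shelf_jar_1, shelf_jar_2, shelf_glass from where it was at the start of the episode above 0.015 m).
It fails at once if the other mill is moved more than 20 mm (distance of salt_mid from where it was at the start of the episode above 0.02 m).
It fails at once if the mill is put down hard (over 45 N on the tray) (contact force between pepper_mill and tray above 45 N).
It also fails if it takes over 69 s, if anything falls off the work surface, if the arm or the gripper's body presses on something with over 40 N, if the wrist force passes 120 N, or if a joint passes its speed limit or range.

## Robot

A 6-joint arm with a two-finger parallel gripper is mounted at the origin on a cart in front of the work surface, level with it; the furniture and walls round the work are solid. World frame = base frame: x ahead of the robot, y to its left, z up, the work surface at z = 0. Lengths are in m, angles in rad, forces in N, time in s.
With the tool pointing down it reaches from about 0.4 to 0.925 m from the base axis. Payload 3.4 kg.
Tool frame: the origin (TCP) lies on the centre line of the jaws, within the pads' length; the fingertips stand ctrl.tip_reach ahead of it and the grasp point (between the pads) lies 3 mm ahead of it (ctrl.tip_reach is the distance from the TCP to the fingertips, in m); z points along the fingers, y is the direction in which the jaws open and shut (so a half turn about z gives the same grasp; the last joint's range is limited). The gripper opens to 85 mm and grips with 20 to 120 N. Pads are 22 mm wide; open, the fingers measure 114 mm over their backs; the gripper's body (76 mm by 85 mm) begins 54 mm behind the grasp point. The pads swing forward as they close: fully open they stand 13 mm farther back than shut.
Start: joints at [-0.073, 0.307, 1.506, -0, 1.328, -0.073], TCP at [0.575, -0, 0.253] pointing down, gripper open.
Joint ranges: [-3.12, 3.12], [-1.05, 2.28], [0.14, 2.33], [-1.42, 4.57], [0.1, 2.73], [-2.68, 2.68]. Speed limits (rad/s): [2.57, 2.57, 3.14, 3.14, 3.14, 3.14].

## Interface

Orientations are given as a unit quaternion [x, y, z, w].
In Python, from cell import ctrl, vision gives the robot as it stands.
- The arm moves only by the tool servo_tool, never from a script. Its argument "increments" is a list of rows, each an object of numbers: "x", "y", "z": the shift along the tool's x, y, z normalised to -1 to 1, where 1 is 0.1 m; "wx", "wy", "wz": the turn, a rotation vector about the tool's x, y, z normalised to -1 to 1, where 1 is 90 degrees; "hand": the opening, from -1 (shut) to 1 (fully open). In form: [{"x": .., "y": .., "z": .., "wx": .., "wy": .., "wz": .., "hand": ..}, ...]. A call has 1 to 20 rows; each row is the pose to reach, as a shift and turn from the pose measured when the call began, along the tool's axes at that moment; what a row does not reach only later rows make up. A row lasts 1/10 s, in which the tool goes at most 50 mm and 8.59 degrees, less where a joint would pass 70% of its speed; a pose out of reach is approached as far as the arm can. A call with a number of a shift or a turn outside -1 to 1 is refused whole. A call with a gripper value outside its range is refused whole. The fingers move at their own pace and stop on an object; the grip force is fixed at half the most. Time passes only in rows, so rows that repeat a pose let the fingers close. It gives the time, the measured TCP pose, the force and the opening at its end, in the units of the state.
- ctrl.state(): the state, without advancing time (a new reading comes with each control period).
- vision.camera(name): name is "scene" or "side" or "wrist"; returns the picture (420x560x3 uint8, blue, green, red); there is no depth.
- vision.camera_info(name): a dict with "fx", "fy", "cx", "cy" (pixels), "origin" and "rotation" of the camera in the world; the wrist camera has in their place "tool_from_camera" (4x4, takes a point from camera to tool coordinates, whose origin is the TCP and whose axes are the flange's). Camera axes: x right, y up, looking along -z (the intrinsics and any distortion apply to the point x, -y, -z); pixel columns grow to the right and rows downward; lengths in m; the calibration is good to about 2 mm. A picture is of the moment at which its call begins: read the wrist's pose just before it. camera_info takes no time and is no camera call.
- ctrl.job_done(): hands the job in, once; it reports no verdict.
The state is a dict: "time_s": time; "joints": joint angles; "joint_vel": joint speeds; "joint_efforts": joint torques, N m; "position": TCP position; "orientation": TCP orientation; "wrist_force": force on the tool from outside, world axes, zero at the start; "torque": the same for the moment, N m; "grip_width": opening from 0.0 (shut) to 1.0 (fully open).
Only numpy, scipy, OpenCV 4.12 (cv2) and the standard library are available. Lean on these libraries where they do the work, as an engineer would, in place of code of your own. Each camera call takes 0.05 s, during which the arm holds its last target.

## Working session

There is one attempt and no reset: what is moved stays moved. The work goes in short steps, Python scripts to look and compute and a tool call to move; the robot and the scene stay as the last step left them, time stands still between calls to the robot, and variables do not carry over. Pictures are saved under pics/ and viewed, and the job is handed in when it is done.

Besides the shell and the picture viewer there is one more tool, called after "Call:" as a command line: name --argument value ..., lists and objects as JSON in quotes. servo_tool: Moves the arm, as the interface text tells. Its arguments: {"type":"object","properties":{"increments":{"type":"array","items":{"type":"object","properties":{"x":{"type":"number","minimum":-1,"maximum":1},"y":{"type":"number","minimum":-1,"maximum":1},"z":{"type":"number","minimum":-1,"maximum":1},"wx":{"type":"number","minimum":-1,"maximum":1},"wy":{"type":"number","minimum":-1,"maximum":1},"wz":{"type":"number","minimum":-1,"maximum":1},"hand":{"type":"number"}}}}},"required":["increments"]}

```bash
ls; mkdir -p pics
python3 - <<'E'
from cell import ctrl, vision
import cv2
print(ctrl.state(), ctrl.tip_reach)
for n in ("scene","side","wrist"):
    cv2.imwrite(f"pics/{n}0.png",vision.camera(n)); print(n,vision.camera_info(n))
E
```

```text
pics
{'time_s': 0.0, 'joints': array([-7.34875971e-02,  3.07557070e-01,  1.50767923e+00,  1.21485886e-06,
        1.32837553e+00, -7.35016065e-02]), 'joint_vel': array([-0.00076678,  0.00074492,  0.00130472, -0.00079619, -0.00189922,
        0.00238472]), 'joint_efforts': array([-2.40806599e-03, -4.57556927e+01, -2.51919490e+01, -3.95127336e-04,
        1.32516641e-02, -2.41733758e-06]), 'position': array([5.74351005e-01, 3.07993544e-05, 2.52387900e-01]), 'orientation': array([ 7.07101571e-01,  7.07111270e-01, -6.59093940e-04, -7.64764646e-04]), 'wrist_force': array([0.07509792, 1.02283279, 0.42312898]), 'torque': array([-0.02232929,  0.03153123,  0.02901125]), 'grip_width': 1.0041482350150992} 0.022
scene {'fx': 466.7332035448069, 'fy': 466.7332035448069, 'cx': 277.85957613088584, 'cy': 216.4359729936841, 'origin': array([-0.23917988, -0.69472638,  0.6520941 ]), 'rotation': array([ 0.48298889, -0.24371568, -0.38402725,  0.74822956])}
side {'fx': 437.2829383525887, 'fy': 437.2829383525887, 'cx': 280.1875259160648, 'cy': 207.29879255985546, 'origin': array([0.399894  , 0.58586739, 0.70212626]), 'rotation': array([-0.06904177,  0.43741743,  0.88453237, -0.14663464])}
wrist {'fx': 366.8270838953829, 'fy': 366.8270838953829, 'cx': 278.1554962460637, 'cy': 205.83716323024484, 'tool_from_camera': array([[ 6.58855458e-04,  9.53688890e-01,  3.00794060e-01,
         7.76714203e-02],
       [ 9.99998909e-01, -2.30779755e-04, -1.45868123e-03,
        -8.76649983e-04],
       [-1.32171091e-03,  3.00794693e-01, -9.53688002e-01,
        -1.20575717e-01],
       [ 0.00000000e+00,  0.00000000e+00,  0.00000000e+00,
         1.00000000e+00]])}
```

View pics/scene0.png

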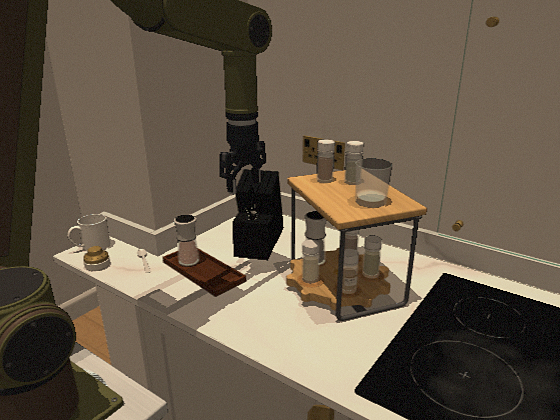

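View pics/side0.png

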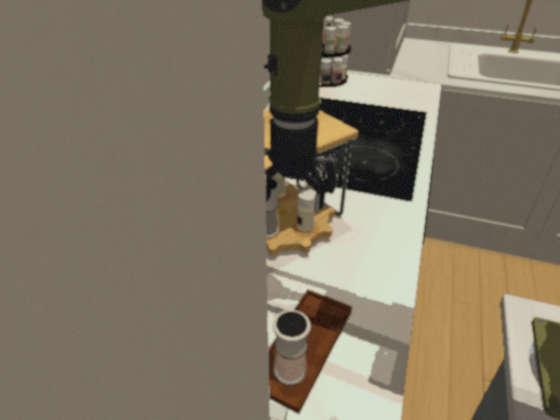

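View pics/wrist0.png

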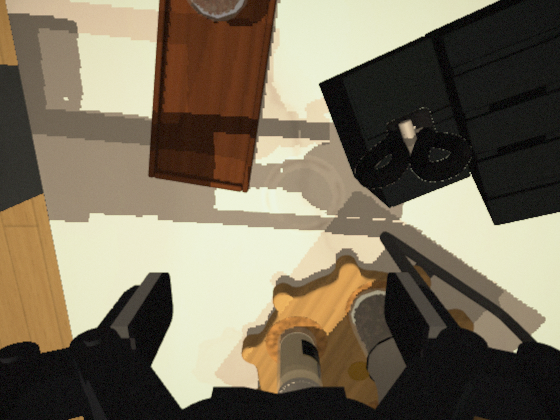

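```bash
cat > h.py <<'E'
import numpy as np, cv2
from scipy.spatial.transform import Rotation as R
from cell import ctrl, vision
def cam(n,st=None):
    i=vision.camera_info(n)
    if n=='wrist':
        st=st or ctrl.state(); T=np.array(i['tool_from_camera']); Rt=R.from_quat(st['orientation']).as_matrix()
        Rc=Rt@T[:3,:3]; o=Rt@T[:3,3]+st['position']
    else: Rc=R.from_quat(i['rotation']).as_matrix(); o=np.array(i['origin'])
    return i,Rc,o
def ray(c,u,v,z):
    i,Rc,o=c; d=Rc@np.array([(u-i['cx'])/i['fx'],-(v-i['cy'])/i['fy'],-1]); return o+d*(z-o[2])/d[2]
def proj(c,P):
    i,Rc,o=c; q=(np.atleast_2d(P)-o)@Rc
    return np.c_[i['cx']+i['fx']*q[:,0]/-q[:,2], i['cy']-i['fy']*q[:,1]/-q[:,2]]
def crop(im,x0,y0,x1,y1,s,name):
    c=cv2.resize(im[y0:y1,x0:x1],None,fx=s,fy=s,interpolation=cv2.INTER_CUBIC); cv2.imwrite('pics/'+name,c)
E
python3 - <<'E'
from h import *
s=cv2.imread('pics/scene0.png'); crop(s,270,130,440,330,3,'c1.png'); crop(s,150,200,260,300,6,'c2.png')
s=cv2.imread('pics/side0.png'); crop(s,255,90,365,260,3.5,'c3.png')
E
```

```text
(no output)
```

View pics/c1.png

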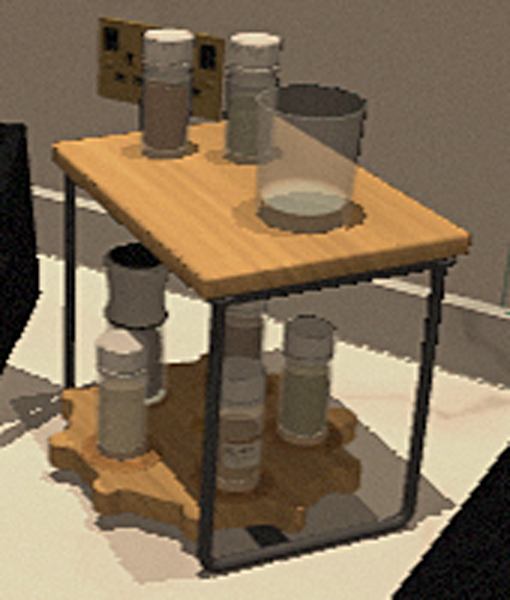

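View pics/c2.png

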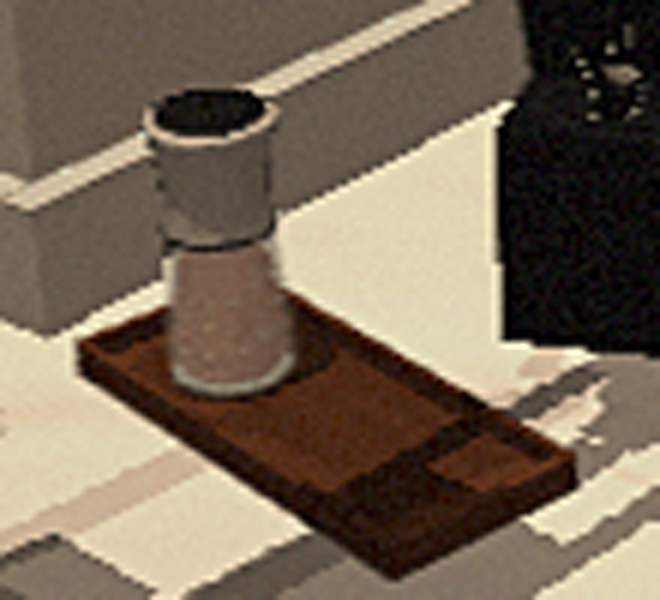

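View pics/c3.png

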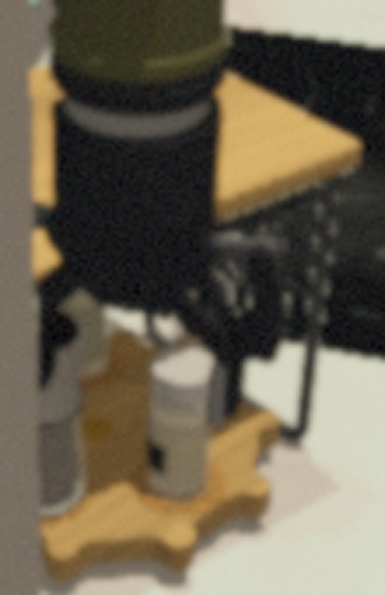

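Run:
```python
from h import *
c=cam('scene'); w=cam('wrist')
for u,v in [(52,145),(207,280),(468,238)]: print('board',ray(c,270+u/3,130+v/3,.253))
for u,v in [(80,345),(395,552),(575,463)]: print('tray s',ray(c,150+u/6,200+v/6,.018))
for u,v in [(151,176),(247,191),(160,0),(277,0)]: print('tray w',ray(w,u,v,.018))
s=cv2.imread('pics/wrist0.png'); crop(s,220,230,470,410,3,'c4.png')
```

```text
board [ 0.66952647 -0.06340874  0.253     ]
board [ 0.51213632 -0.29839965  0.253     ]
board [ 0.67923601 -0.41522219  0.253     ]
tray s [0.48336746 0.22250149 0.018     ]
tray s [ 0.44203188 -0.01148501  0.018     ]
tray s [ 0.53620275 -0.02787018  0.018     ]
tray w [ 0.44792919 -0.00344144  0.018     ]
tray w [ 0.54258228 -0.01874631  0.018     ]
tray w [0.47177152 0.15179449 0.018     ]
tray w [0.57270483 0.15185677 0.018     ]
```

View pics/c4.png

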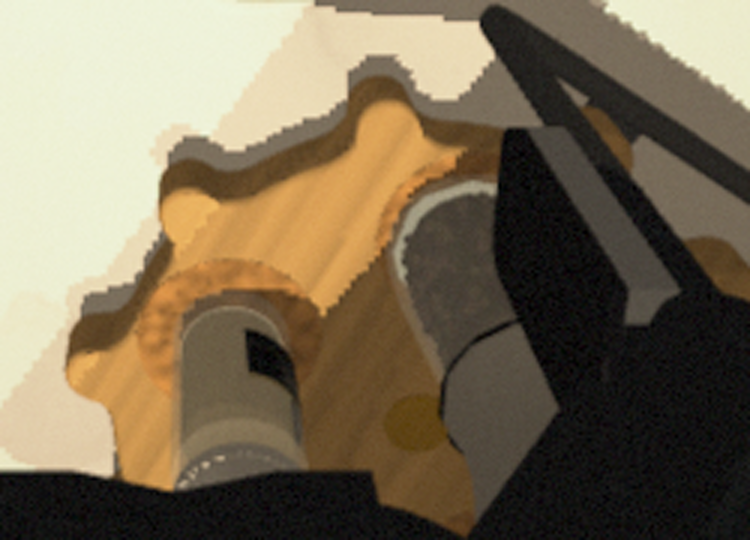

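Run:
```python
from h import *
w=cam('wrist');c=cam('scene')
print(w[2])
for u,v in [(390,118),(195,222),(103,385)]: print('lobe',ray(w,220+u/3,230+v/3,.038))
print('jar',ray(w,220+235/3,230+365/3,.038))
for u,v in [(397,245),(480,180)]: print('mill edge',ray(w,220+u/3,230+v/3,.04))
# mill in scene: head top centre crop (135,257) z=.17
print('mill head', ray(c,270+135/3,130+257/3,.17))
print('mill foot-bottom', ray(c,270+150/3,130+402/3,.038))
print('salt', ray(c,150+212/6,200+112/6,.138), 'foot', ray(c,150+233/6,200+385/6,.006))
# turntable model on scene
```

```text
[0.57383138 0.07767008 0.37318073]
lobe [ 0.64667265 -0.09542459  0.038     ]
lobe [ 0.58105894 -0.13570547  0.038     ]
lobe [ 0.54767604 -0.2043372   0.038     ]
jar [ 0.59603882 -0.19548406  0.038     ]
mill edge [ 0.65161157 -0.14357258  0.04      ]
mill edge [ 0.6784343 -0.1178957  0.04     ]
mill head [ 0.67324951 -0.14518794  0.17      ]
mill foot-bottom [ 0.67242491 -0.16502658  0.038     ]
salt [0.52112363 0.16059469 0.138     ] foot [0.51232808 0.15444508 0.006     ]
```

```bash
cat >> h.py <<'E'
def tilt(az,t):  # az rad of 'into', t tilt rad; tool y = left
    into=np.array([np.cos(az),np.sin(az),0]); left=np.array([-np.sin(az),np.cos(az),0]); up=np.array([0,0,1.])
    z=np.sin(t)*into-np.cos(t)*up; return np.c_[np.cross(left,z),left,z]
def inc(p,Rt,st=None):
    st=st or ctrl.state(); R0=R.from_quat(st['orientation'])
    d=R0.inv().apply(np.asarray(p)-st['position'])/.1
    w=(R0.inv()*R.from_matrix(Rt)).as_rotvec()/(np.pi/2)
    return np.round(np.r_[d,w],3)
E
python3 - <<'E'
from h import *
print(inc([.52,-.10,.20],tilt(np.radians(-34.5),np.radians(42))))
E
```

```text
[-1.    -0.544  0.527 -0.227 -0.429 -0.588]
```

Call:
servo_tool --increments '[{"x":-0.2,"y":-0.4,"z":0,"wx":-0.05,"wy":-0.1,"wz":-0.13,"hand":-1},{"x":-0.4,"y":-0.5,"z":0,"wx":-0.09,"wy":-0.16,"wz":-0.22,"hand":-1},{"x":-0.6,"y":-0.54,"z":0.1,"wx":-0.14,"wy":-0.25,"wz":-0.35,"hand":-1},{"x":-0.8,"y":-0.54,"z":0.3,"wx":-0.18,"wy":-0.34,"wz":-0.47,"hand":-1},{"x":-1,"y":-0.54,"z":0.53,"wx":-0.227,"wy":-0.429,"wz":-0.588,"hand":-1},{"x":-1,"y":-0.54,"z":0.53,"wx":-0.227,"wy":-0.429,"wz":-0.588,"hand":-1},{"x":-1,"y":-0.54,"z":0.53,"wx":-0.227,"wy":-0.429,"wz":-0.588,"hand":-1},{"x":-1,"y":-0.54,"z":0.53,"wx":-0.227,"wy":-0.429,"wz":-0.588,"hand":-1},{"x":-1,"y":-0.54,"z":0.53,"wx":-0.227,"wy":-0.429,"wz":-0.588,"hand":-1},{"x":-1,"y":-0.54,"z":0.53,"wx":-0.227,"wy":-0.429,"wz":-0.588,"hand":-1},{"x":-1,"y":-0.54,"z":0.53,"wx":-0.227,"wy":-0.429,"wz":-0.588,"hand":-1},{"x":-1,"y":-0.54,"z":0.53,"wx":-0.227,"wy":-0.429,"wz":-0.588,"hand":-1}]'

```text
time_s: 1.35
position: [0.5213, -0.1001, 0.2003]
orientation: [0.277, 0.891, -0.106, 0.343]
wrist_force: [0.4, -0.6, -0.3]
grip_width: 0.001
```

Run:
```python
from h import *
st=ctrl.state(); print(st['time_s'],st['joints'],st['position'],inc([.52,-.10,.20],tilt(np.radians(-34.5),np.radians(42))),ctrl.tip_reach)
np.save('w1.npy',np.r_[st['position'],st['orientation']])
cv2.imwrite('pics/wrist1.png',vision.camera('wrist'))
cv2.imwrite('pics/side1.png',vision.camera('side'))
```

```text
1.35 [-0.03127696  0.16634218  2.18196302 -1.21530382  0.39501256  0.06415573] [ 0.52134726 -0.10012951  0.20027253] [ 0.011 -0.007 -0.006  0.001  0.    -0.001] 0.022
```

View pics/wrist1.png

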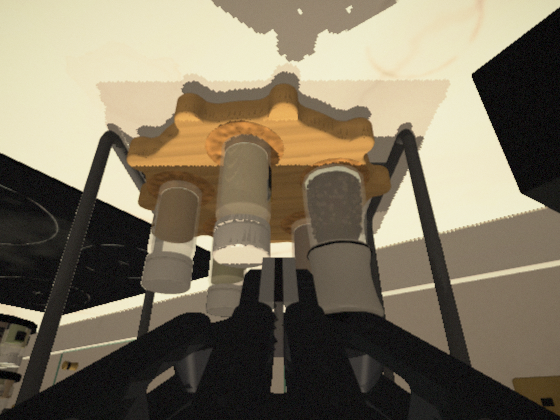

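View pics/side1.png

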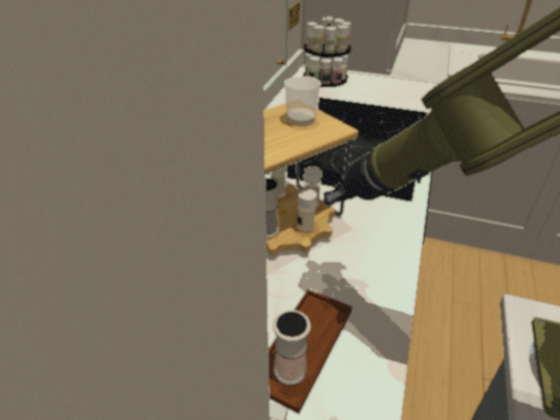

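Run:
```python
from h import *
s=cv2.imread('pics/wrist1.png'); crop(s,90,70,430,270,2.3,'c5.png')
```

```text
(no output)
```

View pics/c5.png

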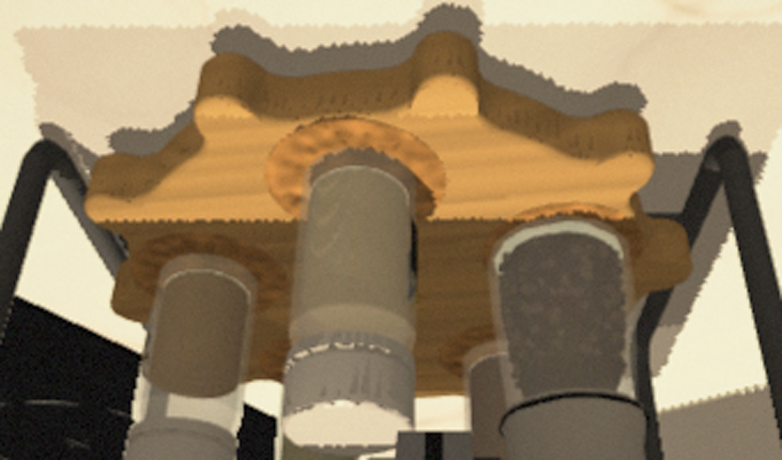

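```bash
cat > fit.py <<'E'
from h import *
from scipy.optimize import least_squares
s=np.load('w1.npy'); st=dict(position=s[:3],orientation=s[3:]); w=cam('wrist',st)
px=lambda u,v:(90+u/2.3,70+v/2.3)
az=np.radians(-34.5); into=np.array([np.cos(az),np.sin(az)]); left=np.array([-into[1],into[0]])
print('legs',ray(w,*px(48,142),.005),ray(w,*px(725,137),.005))
obs=[(-36+36,-into,px(445,76)),(36,-into,px(222,96)),(-36,left,px(652,165)),(72,-left,px(86,205))]
obs[0]=(0,-into,px(445,76))
def model(p):
    P=[]
    for k,d,_ in obs:
        a=p[2]+np.radians(k); P.append(np.r_[p[:2]+.122*np.array([np.cos(a),np.sin(a)])+.011*d,.038])
    return proj(w,P)
f=lambda p:(model(p)-np.array([o[2] for o in obs])).ravel()
r=least_squares(f,[.67,-.218,np.radians(138)])
print(r.x[:2],np.degrees(r.x[2]),r.fun.round(1))
im=cv2.imread('pics/wrist1.png')
def outline(c,th,z):
    from math import pi
    m=np.zeros((600,600),np.uint8); cv2.circle(m,(300,300),228,255,-1)
    for k in range(10):
        a=th+k*np.pi/5; e=(int(300+244*np.cos(a)),int(300+244*np.sin(a))); cv2.line(m,(300,300),e,255,44)
    q=cv2.findContours(m,0,1)[0][0][:,0]
    return np.c_[(q-300)/2000+c,np.full(len(q),z)]
for z,col in((.038,(0,0,255)),(.014,(255,0,0))):
    cv2.polylines(im,[proj(w,outline(r.x[:2],r.x[2],z)).astype(int).reshape(-1,1,2)],True,col)
for k in range(5):
    a=r.x[2]+np.radians(18+72*k); t=np.linspace(0,6.3,40)
    R_=.029 if k==4 else .021
    P=np.c_[r.x[0]+.08*np.cos(a)+R_*np.cos(t),r.x[1]+.08*np.sin(a)+R_*np.sin(t),t*0+.038]
    cv2.polylines(im,[proj(w,P).astype(int).reshape(-1,1,2)],True,(0,255,0))
crop(im,60,60,460,340,2,'c6.png')
E
python3 fit.py
```

```text
legs [ 0.53326438 -0.29679547  0.005     ] [ 0.68675149 -0.06960454  0.005     ]
[ 0.6624673  -0.21862912] 134.55530700008276 [ 1.2 -1.4 -2.  -0.6  2.1  2.3 -1.4  3. ]
```

View pics/c6.png

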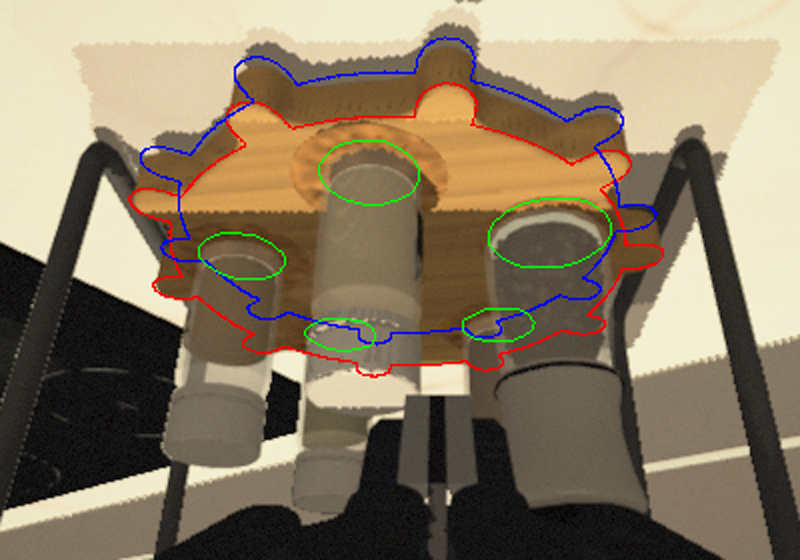

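```bash
cat > plan.py <<'E'
from h import *
C=np.array([.667,-.220]); AZ=np.radians(-34.2); T=np.radians(42)
Rt=tilt(AZ,T); into=Rt@[0,0,1]; into=np.array([np.cos(AZ),np.sin(AZ),0]); left=Rt[:,1]
def tip(phi,r,z,back=0):
    a=AZ+np.pi+np.radians(phi); p=np.r_[C+r*np.array([np.cos(a),np.sin(a)]),z]
    return p-(.022+back)*Rt[:,2]
E
python3 - <<'E'
from plan import *
print(inc(tip(-27,.126,.028,.10),Rt)); print(inc(tip(-27,.126,.028),Rt))
for f in (-24,-21,-18,-15,-10,-5,0,5,10,15,20,24): print(f,inc(tip(f,.126,.028),Rt))
E
```

```text
[ 0.593  0.398  0.565 -0.001  0.    -0.003]
[ 5.940e-01  4.000e-01  1.565e+00 -1.000e-03  0.000e+00 -3.000e-03]
-24 [ 6.150e-01  3.400e-01  1.546e+00 -1.000e-03  0.000e+00 -3.000e-03]
-21 [ 6.330e-01  2.790e-01  1.529e+00 -1.000e-03  0.000e+00 -3.000e-03]
-18 [ 6.490e-01  2.170e-01  1.514e+00 -1.000e-03  0.000e+00 -3.000e-03]
-15 [ 6.630e-01  1.530e-01  1.502e+00 -1.000e-03  0.000e+00 -3.000e-03]
-10 [ 6.800e-01  4.600e-02  1.486e+00 -1.000e-03  0.000e+00 -3.000e-03]
-5 [ 6.900e-01 -6.300e-02  1.477e+00 -1.000e-03  0.000e+00 -3.000e-03]
0 [ 6.930e-01 -1.730e-01  1.474e+00 -1.000e-03  0.000e+00 -3.000e-03]
5 [ 6.890e-01 -2.830e-01  1.477e+00 -1.000e-03  0.000e+00 -3.000e-03]
10 [ 6.780e-01 -3.920e-01  1.487e+00 -1.000e-03  0.000e+00 -3.000e-03]
15 [ 6.590e-01 -4.990e-01  1.503e+00 -1.000e-03  0.000e+00 -3.000e-03]
20 [ 6.340e-01 -6.030e-01  1.526e+00 -1.000e-03  0.000e+00 -3.000e-03]
24 [ 6.090e-01 -6.850e-01  1.548e+00 -1.000e-03  0.000e+00 -3.000e-03]
```

Call:
servo_tool --increments '[{"x":0.2,"y":0.15,"z":0.15,"hand":-1},{"x":0.4,"y":0.3,"z":0.3,"hand":-1},{"x":0.59,"y":0.4,"z":0.5,"hand":-1},{"x":0.594,"y":0.4,"z":0.7,"hand":-1},{"x":0.594,"y":0.4,"z":0.9,"hand":-1},{"x":0.594,"y":0.4,"z":1.0,"hand":-1},{"x":0.594,"y":0.4,"z":1.0,"hand":-1},{"x":0.594,"y":0.4,"z":1.0,"hand":-1}]'

```text
validation failed for argument at $.in...
```

```bash
cat > shot.py <<'E'
import sys
from plan import *
st=ctrl.state(); print(st['time_s'],st['joints'].round(3),st['position'].round(4),st['wrist_force'].round(1))
with open('log.txt','a') as f: f.write(' '.join(map(str,np.r_[st['joints'],st['position'],st['orientation']]))+'\n')
w=cam('wrist',st); np.save(f'w{sys.argv[1]}.npy',np.r_[st['position'],st['orientation']])
cv2.imwrite(f'pics/wrist{sys.argv[1]}.png',vision.camera('wrist'))
E
python3 shot.py 2
python3 - <<'E'
from plan import *
for f in (-27,): print(f,inc(tip(f,.126,.028),Rt))
E
```

```text
1.45 [-0.031  0.166  2.182 -1.216  0.395  0.065] [ 0.5213 -0.1001  0.2003] [-0.3 -0.5 -0.9]
-27 [ 5.930e-01  4.010e-01  1.565e+00 -1.000e-03  0.000e+00 -3.000e-03]
```

View pics/wrist2.png

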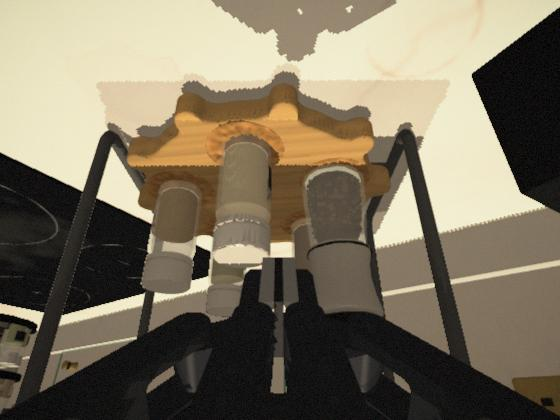

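Call:
servo_tool --increments '[{"x":0.2,"y":0.15,"z":0.15,"wx":0,"wy":0,"wz":0,"hand":-1},{"x":0.4,"y":0.3,"z":0.3,"wx":0,"wy":0,"wz":0,"hand":-1},{"x":0.59,"y":0.4,"z":0.5,"wx":0,"wy":0,"wz":0,"hand":-1},{"x":0.594,"y":0.4,"z":0.7,"wx":0,"wy":0,"wz":0,"hand":-1},{"x":0.594,"y":0.4,"z":0.9,"wx":0,"wy":0,"wz":0,"hand":-1},{"x":0.594,"y":0.4,"z":1,"wx":0,"wy":0,"wz":0,"hand":-1},{"x":0.594,"y":0.4,"z":1,"wx":0,"wy":0,"wz":0,"hand":-1},{"x":0.594,"y":0.4,"z":1,"wx":0,"wy":0,"wz":0,"hand":-1}]'

```text
time_s: 2.3
position: [0.5752, -0.0723, 0.1177]
orientation: [0.285, 0.898, -0.11, 0.316]
wrist_force: [0.6, -0.4, 0.2]
grip_width: -0.001
```

```bash
python3 shot.py 2
python3 - <<'E'
from plan import *
for f in (-27,): print(f,inc(tip(f,.126,.028),Rt))
E
```

```text
2.3 [ 0.043  0.389  2.126 -1.423  0.415  0.377] [ 0.5752 -0.0723  0.1177] [ 0.6 -0.4  0.2]
-27 [ 0.21  -0.114  0.778 -0.018 -0.033 -0.004]
```

View pics/wrist2.png

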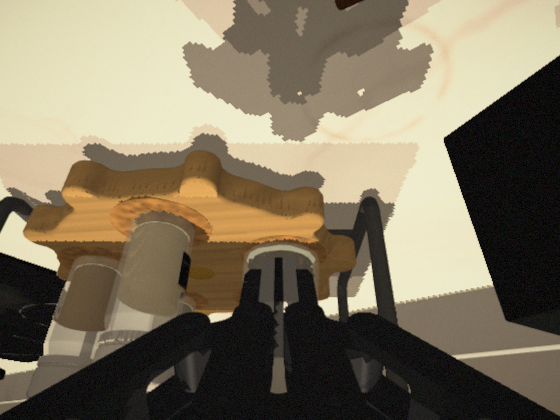

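```bash
cat > kin.py <<'E'
from plan import *
from scipy.optimize import least_squares
rot=lambda a,t:R.from_euler(a,t)
def fk(j,p):
    d1,a1,L2,L3,a3,L6=p
    A=rot('z',j[0]); 
    u=A.apply([a1,0,d1])+(A*rot('y',j[1])).apply([0,0,L2])
    B=A*rot('y',j[1]+j[2]); u=u+B.apply([a3,0,L3])
    D=B*rot('z',s4*j[3])*rot('y',j[4])*rot('z',s6*j[5]); return u+D.apply([0,0,L6]),D
s4=1;s6=1
data=[([-7.34875971e-02,3.07557070e-01,1.50767923e+00,0,1.32837553,-7.35016065e-02],[.574351,.00003,.2523879],[.707101571,.70711127,-.000659,-.000765])]
for l in open('log.txt'):
    v=list(map(float,l.split())); data.append((v[:6],v[6:9],v[9:]))
if __name__=='__main__':
    for s4 in(1,-1):
      for s6 in (1,-1):
        Q=[(fk(j,[0]*6)[1].inv()*R.from_quat(q)) for j,p,q in data]
        print(s4,s6,[ (Q[0].inv()*q).magnitude().round(3) for q in Q], Q[0].as_euler('xyz').round(3))
E
python3 kin.py
```

```text
Traceback (most recent call last):
  File "kin.py", line 18, in <module>
    print(s4,s6,[ (Q[0].inv()*q).magnitude().round(3) for q in Q], Q[0].as_euler('xyz').round(3))
                  ^^^^^^^^^^^^^^^^^^^^^^^^^^^^^^^^
AttributeError: 'float' object has no attribute 'round'
```

```bash
sed -i 's/(Q\[0\].inv()\*q).magnitude().round(3)/round((Q[0].inv()*q).magnitude(),3)/' kin.py; python3 kin.py
```

```text
1 1 [0.0, 0.0, 0.0] [0.    0.    1.571]
1 -1 [0.0, 0.277, 0.9] [0.    0.    1.424]
-1 1 [0.0, 2.432, 2.847] [0.    0.    1.571]
-1 -1 [0.0, 2.178, 2.034] [0.    0.    1.424]
```

```bash
cat >> kin.py <<'E'
def fitk():
    f=lambda p:np.concatenate([fk(j,p)[0]-np.array(q) for j,q,_ in data]+[.001*(p-np.array([.3,0,.4,.4,0,.25]))])
    return least_squares(f,[.3,0,.4,.4,0,.25])
TOOL=rot('z',np.pi/2)
lo=np.array([-3.12,-1.05,.14,-1.42,.1,-2.68]); hi=np.array([3.12,2.28,2.33,4.57,2.73,2.68])
def ik(p,Rm,par,seed=None):
    if seed is None: seed=data[-1][0]
    def f(j):
        q,D=fk(j,par); return np.r_[(q-p)*5,(R.from_matrix(Rm).inv()*D*TOOL).as_rotvec()]
    r=least_squares(f,np.clip(seed,lo+.01,hi-.01),bounds=(lo,hi)); return r.x,np.linalg.norm(r.fun)
E
python3 - <<'E'
from kin import *
r=fitk(); print(r.x.round(4),r.fun.round(5)); par=r.x
for az in (-34.2,-20,-10,0):
  for t in (20,30,42):
    Rm=tilt(np.radians(az),np.radians(t))
    for phi in (-27,25):
        a=AZ+np.pi+np.radians(phi); p=np.r_[C+.126*np.array([np.cos(a),np.sin(a)]),.028]-.022*Rm[:,2]
        j,e=ik(p,Rm,par); print(az,t,phi,j.round(2),round(e,4))
E
```

```text
[0.1064 0.0948 0.5477 0.3357 0.054  0.2407] [-3.130e-03 -4.208e-02  1.640e-03 -1.740e-03 -3.020e-03 -6.550e-03
  1.630e-03  1.110e-03  4.910e-03 -1.900e-04  9.000e-05  1.500e-04
 -6.000e-05  5.000e-05 -1.000e-05]
-34.2 20 -27 [-0.11  0.54  1.96 -0.46  0.37 -0.68] 0.0
-34.2 20 25 [-0.31  0.5   2.08 -0.4   0.25 -0.91] 0.0
-34.2 30 -27 [-0.07  0.55  2.08 -1.37  0.26  0.25] 0.0
-34.2 30 25 [-0.28  0.5   2.16 -1.42  0.15  0.13] 0.0508
-34.2 42 -27 [-0.03  0.55  2.07 -1.42  0.36  0.35] 0.1806
-34.2 42 25 [-0.26  0.48  2.16 -1.42  0.21  0.15] 0.2475
-20 20 -27 [-0.15  0.53  1.98 -0.23  0.3  -1.16] 0.0
-20 20 25 [-0.35  0.5   2.08  0.01  0.21 -1.58] 0.0
-20 30 -27 [-0.13  0.53  2.09 -1.42  0.11  0.04] 0.0183
-20 30 25 [-0.31  0.49  2.17 -1.42  0.1  -0.11] 0.1014
-20 42 -27 [-0.12  0.52  2.09 -1.42  0.13  0.05] 0.2187
-20 42 25 [-0.31  0.47  2.16 -1.42  0.1  -0.1 ] 0.2725
-10 20 -27 [-0.18  0.53  1.98  0.01  0.28 -1.58] 0.0
-10 20 25 [-0.39  0.5   2.08  0.32  0.23 -2.08] 0.0
-10 30 -27 [-0.14  0.53  2.09 -1.42  0.1  -0.12] 0.0846
-10 30 25 [-0.3   0.49  2.17 -1.42  0.1  -0.26] 0.177
-10 42 -27 [-0.13  0.51  2.09 -1.42  0.1  -0.11] 0.2389
-10 42 25 [-0.3   0.47  2.16 -1.42  0.1  -0.25] 0.3207
0 20 -27 [-0.21  0.53  1.98  0.25  0.3  -2.  ] 0.0
0 20 25 [-0.42  0.5   2.07  0.51  0.29 -2.46] 0.0
0 30 -27 [-0.21  0.53  2.07  0.92  0.11 -2.68] 0.048
0 30 25 [-0.41  0.49  2.11  0.76  0.19 -2.68] 0.1197
0 42 -27 [-0.13  0.51  2.09 -1.42  0.1  -0.25] 0.2937
0 42 25 [-0.3   0.47  2.16 -1.42  0.1  -0.39] 0.3877
```

```bash
cat > kin2.py <<'E'
from kin import *
import kin
def fk(j,p):
    d1,a1,L2,L3,a3,L6,b1,x5=p
    A=rot('z',j[0]); 
    u=A.apply([a1,b1,d1])+(A*rot('y',j[1])).apply([0,0,L2])
    B=A*rot('y',j[1]+j[2]); u=u+B.apply([a3,0,L3])
    D0=B*rot('z',j[3])*rot('y',j[4]); D=D0*rot('z',j[5]); return u+D0.apply([x5,0,L6]),D
kin.fk=fk
def fitk(p0=np.array([.3,0,.4,.4,0,.25,0,0])):
    f=lambda p:np.concatenate([fk(j,p)[0]-np.array(q) for j,q,_ in data]+[.001*(p-p0)])
    return least_squares(f,p0)
E
python3 - <<'E'
from kin2 import *
r=fitk(); print(r.x.round(4),r.fun.round(5))
E
```

```text
[0.1922 0.     0.6465 0.4166 0.1092 0.3492 0.0422 0.    ] [-0.0e+00 -0.0e+00  0.0e+00  0.0e+00 -0.0e+00 -0.0e+00 -0.0e+00  0.0e+00
  0.0e+00 -1.1e-04  0.0e+00  2.5e-04  2.0e-05  1.1e-04  1.0e-04  4.0e-05
  0.0e+00]
```

Run:
```python
from plan import *
print(inc([.55,.0,.25],tilt(np.radians(-34),np.radians(10))));print(inc([.53,.0,.30],tilt(np.radians(0),np.radians(10))))
```

```text
[-0.357  0.419 -1.423 -0.017  0.323 -0.011]
[-0.544  0.294 -1.912 -0.175  0.309 -0.358]
```

Call:
servo_tool --increments '[{"x":0,"y":0,"z":-0.3,"wx":0,"wy":0,"wz":0,"hand":-1},{"x":-0.1,"y":0.2,"z":-0.6,"wx":0,"wy":0.08,"wz":0,"hand":-1},{"x":-0.2,"y":0.4,"z":-0.9,"wx":0,"wy":0.16,"wz":0,"hand":-1},{"x":-0.3,"y":0.42,"z":-1,"wx":0,"wy":0.24,"wz":0,"hand":-1},{"x":-0.35,"y":0.42,"z":-1,"wx":0,"wy":0.32,"wz":0,"hand":-1},{"x":-0.35,"y":0.42,"z":-1,"wx":0,"wy":0.32,"wz":0,"hand":-1}]'

```text
time_s: 2.95
position: [0.571, -0.0123, 0.2203]
orientation: [0.303, 0.944, -0.051, 0.121]
wrist_force: [1.1, -2.0, -1.4]
grip_width: 0.001
```

```bash
python3 shot.py 3
python3 - <<'E'
from kin2 import *
r=fitk(); print(r.x.round(4),r.fun.round(5))
E
```

```text
2.95 [ 0.009  0.25   1.717 -0.207  0.984 -0.841] [ 0.571  -0.0123  0.2203] [ 1.1 -2.  -1.4]
[0.1922 0.     0.6465 0.4166 0.1092 0.3492 0.0422 0.    ] [-0.0e+00 -0.0e+00  0.0e+00  0.0e+00 -0.0e+00 -0.0e+00 -0.0e+00  0.0e+00
  0.0e+00 -0.0e+00  0.0e+00 -0.0e+00 -1.1e-04  0.0e+00  2.5e-04  2.0e-05
  1.1e-04  1.0e-04  4.0e-05  0.0e+00]
```

```bash
cat >> kin2.py <<'E'
PAR=np.array([.1922,0,.6465,.4166,.1092,.3492,.0422,0])
PAR=fitk().x
seeds=[[0,.4,1.9,a,b,c] for a in (-1,0,1.5,3,4) for b in (.3,.8) for c in (-1.8,0,1.8)]
def ikall(p,Rm):
    S=[]
    for s in seeds:
        j,e=ik(p,Rm,PAR,s)
        if e<1e-3 and not any(np.abs(j-q).max()<.05 for q in S): S.append(j)
    return S
def pose(az,t,flip=0):
    M=tilt(np.radians(az),np.radians(t)); 
    if flip: M=M@np.diag([-1,-1,1])
    return M
E
python3 - <<'E'
from kin2 import *
SF=np.r_[C-.08*into[:2],0]
TF=np.array([.504,.046,0])
for t in (32,38,42,45):
  for fl in (0,1):
    for nm,P,azs in (('grasp',SF+[0,0,.133],(-34.2,)),('out',SF-.12*into+[0,0,.15],(-34.2,)),('place',TF+[0,0,.101],(-34.2,0,30,60,90))):
      for az in azs:
        M=pose(az,t,fl); 
        for j in ikall(P-.003*M[:,2],M): print(t,fl,nm,az,j.round(2))
E
```

```text
32 0 grasp -34.2 [-0.25  0.35  1.98 -0.59  0.33 -0.71]
32 0 out -34.2 [-0.13  0.21  2.17 -0.77  0.35 -0.43]
32 0 place -34.2 [ 0.3   0.35  2.16 -1.06  0.49  0.24]
32 0 place 60 [-0.37  0.39  2.07  0.83  0.79  2.66]
32 0 place 90 [-0.35  0.48  1.86  0.59  1.1   2.44]
32 1 grasp -34.2 [-0.25  0.35  1.98 -0.59  0.33  2.44]
32 1 place 30 [-0.26  0.32  2.23  1.16  0.42 -0.26]
32 1 place 60 [-0.37  0.39  2.07  0.83  0.79 -0.48]
32 1 place 90 [-0.35  0.48  1.86  0.59  1.1  -0.71]
38 0 grasp -34.2 [-0.22  0.37  2.06 -1.2   0.24 -0.08]
38 0 out -34.2 [-0.09  0.23  2.24 -1.35  0.31  0.18]
38 0 place -34.2 [ 0.36  0.38  2.22 -1.37  0.54  0.61]
38 0 place 30 [-0.33  0.35  2.31  1.56  0.48  2.42]
38 0 place 60 [-0.44  0.42  2.1   0.97  0.84  2.46]
38 0 place 90 [-0.41  0.52  1.86  0.66  1.16  2.34]
38 1 place -34.2 [ 0.36  0.38  2.22 -1.37  0.54 -2.53]
38 1 place 30 [-0.33  0.35  2.31  1.56  0.48 -0.72]
38 1 place 60 [-0.44  0.42  2.1   0.97  0.84 -0.68]
38 1 place 90 [-0.41  0.52  1.86  0.66  1.16 -0.8 ]
42 0 grasp -34.2 [-0.21  0.38  2.11  4.55  0.26  0.47]
42 0 out -34.2 [-0.06  0.25  2.29  4.54  0.36  0.6 ]
42 0 place 60 [-0.49  0.45  2.12  1.05  0.88  2.34]
42 0 place 90 [-0.44  0.55  1.85  0.71  1.21  2.28]
42 1 grasp -34.2 [-0.21  0.38  2.11  4.55  0.26 -2.67]
42 1 out -34.2 [-0.06  0.25  2.29  4.54  0.36 -2.54]
42 1 place 60 [-0.49  0.45  2.12  1.05  0.88 -0.8 ]
42 1 place 90 [-0.44  0.55  1.85  0.71  1.21 -0.86]
45 0 grasp -34.2 [-0.2   0.4   2.15  4.24  0.32  0.79]
45 0 place 60 [-0.52  0.48  2.14  1.11  0.91  2.26]
45 0 place 90 [-0.46  0.57  1.85  0.73  1.24  2.24]
45 1 grasp -34.2 [-0.2   0.4   2.15  4.24  0.32 -2.36]
45 1 place 60 [-0.52  0.48  2.14  1.11  0.91 -0.88]
45 1 place 90 [-0.46  0.57  1.85  0.73  1.24 -0.9 ]
```

```bash
sed -i 's/T=np.radians(42)/T=np.radians(20)/' plan.py
python3 - <<'E'
from kin2 import *
for t in (15,20,25):
  M=pose(-34.2,t)
  for phi in (-30,-27,0,27):
    a=AZ+np.pi+np.radians(phi); 
    for back in (0,.08):
      p=np.r_[C+.128*np.array([np.cos(a),np.sin(a)]),.026]-(.022+back)*M[:,2]
      print(t,phi,back,[j.round(2) for j in ikall(p,M)])
print(inc(tip(-27,.128,.026,.06),Rt));
E
```

```text
15 -30 0 [array([-0.17,  0.51,  1.85, -0.2 ,  0.55, -0.99])]
15 -30 0.08 [array([-0.16,  0.38,  1.81, -0.17,  0.72, -1.02])]
15 -27 0 [array([-0.18,  0.5 ,  1.86, -0.2 ,  0.55, -0.99])]
15 -27 0.08 [array([-0.17,  0.37,  1.82, -0.17,  0.71, -1.03])]
15 0 0 [array([-0.28,  0.47,  1.94, -0.17,  0.48, -1.11])]
15 0 0.08 [array([-0.27,  0.33,  1.9 , -0.14,  0.66, -1.14])]
15 27 0 [array([-0.4 ,  0.47,  1.96, -0.11,  0.46, -1.28])]
15 27 0.08 [array([-0.39,  0.32,  1.92, -0.09,  0.65, -1.3 ])]
20 -30 0 [array([-0.15,  0.5 ,  1.91, -0.36,  0.43, -0.82])]
20 -30 0.08 [array([-0.12,  0.36,  1.89, -0.28,  0.59, -0.89])]
20 -27 0 [array([-0.16,  0.5 ,  1.93, -0.36,  0.42, -0.82])]
20 -27 0.08 [array([-0.13,  0.35,  1.91, -0.28,  0.59, -0.9 ])]
20 0 0 [array([-0.26,  0.46,  2.01, -0.34,  0.35, -0.93])]
20 0 0.08 [array([-0.24,  0.31,  1.99, -0.24,  0.53, -1.02])]
20 27 0 [array([-0.39,  0.46,  2.03, -0.23,  0.32, -1.16])]
20 27 0.08 [array([-0.38,  0.3 ,  2.01, -0.16,  0.5 , -1.22])]
25 -30 0 [array([-0.12,  0.5 ,  1.98, -0.64,  0.33, -0.52])]
25 -30 0.08 [array([-0.09,  0.35,  1.97, -0.47,  0.48, -0.68])]
25 -27 0 [array([-0.13,  0.5 ,  1.99, -0.65,  0.32, -0.51])]
25 -27 0.08 [array([-0.1 ,  0.34,  1.98, -0.47,  0.47, -0.69])]
25 0 0 [array([-0.23,  0.47,  2.08, -0.7 ,  0.23, -0.55])]
25 0 0.08 [array([-0.21,  0.3 ,  2.07, -0.43,  0.4 , -0.81])]
25 27 0 [array([-0.37,  0.46,  2.1 , -0.56,  0.18, -0.82])]
25 27 0.08 [array([-0.36,  0.29,  2.09, -0.3 ,  0.35, -1.07])]
[-0.179 -0.587  1.297 -0.015 -0.055 -0.014]
```

Call:
servo_tool --increments '[{"x":-0.05,"y":-0.25,"z":0.1,"wx":-0.015,"wy":-0.055,"wz":-0.014,"hand":-1},{"x":-0.1,"y":-0.45,"z":0.3,"wx":-0.015,"wy":-0.055,"wz":-0.014,"hand":-1},{"x":-0.18,"y":-0.587,"z":0.6,"wx":-0.015,"wy":-0.055,"wz":-0.014,"hand":-1},{"x":-0.18,"y":-0.587,"z":0.9,"wx":-0.015,"wy":-0.055,"wz":-0.014,"hand":-1},{"x":-0.18,"y":-0.587,"z":1,"wx":-0.015,"wy":-0.055,"wz":-0.014,"hand":-1},{"x":-0.18,"y":-0.587,"z":1,"wx":-0.015,"wy":-0.055,"wz":-0.014,"hand":-1},{"x":-0.18,"y":-0.587,"z":1,"wx":-0.015,"wy":-0.055,"wz":-0.014,"hand":-1}]'

```text
time_s: 3.7
position: [0.5761, -0.0869, 0.1322]
orientation: [0.289, 0.941, -0.051, 0.166]
wrist_force: [-0.1, 0.8, 0.1]
grip_width: -0.001
```

```bash
python3 shot.py 4
python3 - <<'E'
from plan import *
cv2.imwrite('pics/side4.png',vision.camera('side'))
print(inc(tip(-27,.128,.026),Rt))
im=cv2.imread('pics/wrist4.png'); w=cam('wrist')
for p in (tip(-27,.128,.026)+.022*Rt[:,2], tip(-9,.133,.038)+.022*Rt[:,2],np.r_[C,.038],np.r_[C-.08*into[:2],.038]):
    u=proj(w,p)[0]; cv2.drawMarker(im,tuple(int(x) for x in u),(0,0,255),0,12)
cv2.imwrite('pics/wrist4b.png',im)
E
```

```text
3.7 [-0.13   0.337  1.895 -0.272  0.612 -0.905] [ 0.5761 -0.0869  0.1322] [-0.1  0.8  0.1]
[ 0.038 -0.015  0.907  0.001  0.002  0.001]
```

View pics/wrist4b.png

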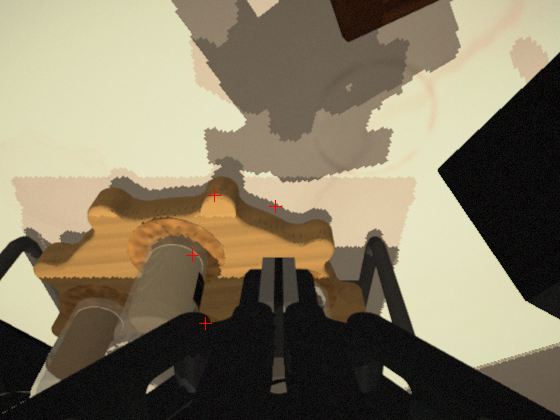

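View pics/side4.png

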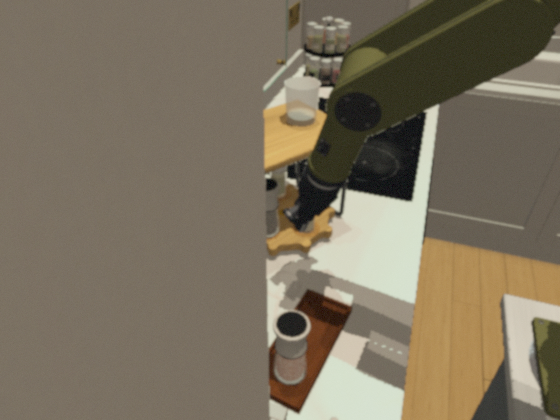

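Call:
servo_tool --increments '[{"x":0.04,"y":-0.02,"z":0.25,"wx":0,"wy":0,"wz":0,"hand":-1},{"x":0.04,"y":-0.03,"z":0.5,"wx":0,"wy":0,"wz":0,"hand":-1},{"x":0.04,"y":-0.03,"z":0.7,"wx":0,"wy":0,"wz":0,"hand":-1},{"x":0.04,"y":-0.03,"z":0.85,"wx":0,"wy":0,"wz":0,"hand":-1},{"x":0.04,"y":-0.03,"z":0.905,"wx":0,"wy":0,"wz":0,"hand":-1},{"x":0.04,"y":-0.03,"z":0.905,"wx":0,"wy":0,"wz":0,"hand":-1}]'

```text
time_s: 4.4
position: [0.5982, -0.1046, 0.0466]
orientation: [0.289, 0.941, -0.051, 0.167]
wrist_force: [-0.8, -0.2, 0.5]
grip_width: -0.001
```

```bash
python3 shot.py 5
python3 - <<'E'
from plan import *
for f in np.arange(-27,28,3): print(f,inc(tip(f,.128,.026),Rt))
E
```

```text
4.4 [-0.159  0.496  1.931 -0.365  0.418 -0.822] [ 0.5982 -0.1046  0.0466] [-0.8 -0.2  0.5]
-27 [0.001 0.012 0.005 0.001 0.002 0.001]
-24 [ 0.028 -0.048 -0.005  0.001  0.002  0.001]
-21 [ 0.052 -0.11  -0.014  0.001  0.002  0.001]
-18 [ 0.073 -0.173 -0.021  0.001  0.002  0.001]
-15 [ 0.091 -0.238 -0.028  0.001  0.002  0.001]
-12 [ 0.106 -0.303 -0.034  0.001  0.002  0.001]
-9 [ 0.117 -0.369 -0.038  0.001  0.002  0.001]
-6 [ 0.125 -0.435 -0.041  0.001  0.002  0.001]
-3 [ 0.13  -0.502 -0.043  0.001  0.002  0.001]
0 [ 0.132 -0.569 -0.044  0.001  0.002  0.001]
3 [ 0.131 -0.636 -0.043  0.001  0.002  0.001]
6 [ 0.126 -0.703 -0.041  0.001  0.002  0.001]
9 [ 0.118 -0.769 -0.038  0.001  0.002  0.001]
12 [ 0.106 -0.835 -0.034  0.001  0.002  0.001]
15 [ 0.092 -0.9   -0.029  0.001  0.002  0.001]
18 [ 0.074 -0.965 -0.023  0.001  0.002  0.001]
21 [ 5.300e-02 -1.028e+00 -1.500e-02  1.000e-03  2.000e-03  1.000e-03]
24 [ 2.90e-02 -1.09e+00 -6.00e-03  1.00e-03  2.00e-03  1.00e-03]
27 [ 2.00e-03 -1.15e+00  4.00e-03  1.00e-03  2.00e-03  1.00e-03]
```

View pics/wrist5.png

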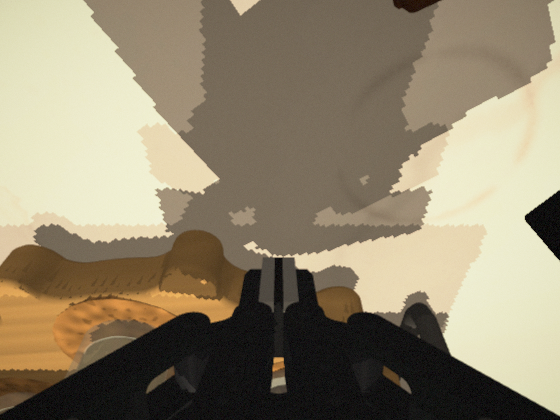

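Call:
servo_tool --increments '[{"x":0.03,"y":-0.05,"z":-0.005,"wx":0,"wy":0,"wz":0,"hand":-1},{"x":0.05,"y":-0.1,"z":-0.013,"wx":0,"wy":0,"wz":0,"hand":-1},{"x":0.065,"y":-0.15,"z":-0.018,"wx":0,"wy":0,"wz":0,"hand":-1},{"x":0.08,"y":-0.2,"z":-0.024,"wx":0,"wy":0,"wz":0,"hand":-1},{"x":0.094,"y":-0.25,"z":-0.029,"wx":0,"wy":0,"wz":0,"hand":-1},{"x":0.106,"y":-0.3,"z":-0.034,"wx":0,"wy":0,"wz":0,"hand":-1},{"x":0.114,"y":-0.35,"z":-0.037,"wx":0,"wy":0,"wz":0,"hand":-1},{"x":0.121,"y":-0.4,"z":-0.04,"wx":0,"wy":0,"wz":0,"hand":-1},{"x":0.126,"y":-0.45,"z":-0.042,"wx":0,"wy":0,"wz":0,"hand":-1},{"x":0.13,"y":-0.5,"z":-0.043,"wx":0,"wy":0,"wz":0,"hand":-1},{"x":0.132,"y":-0.55,"z":-0.044,"wx":0,"wy":0,"wz":0,"hand":-1},{"x":0.132,"y":-0.6,"z":-0.044,"wx":0,"wy":0,"wz":0,"hand":-1},{"x":0.13,"y":-0.65,"z":-0.043,"wx":0,"wy":0,"wz":0,"hand":-1},{"x":0.126,"y":-0.7,"z":-0.041,"wx":0,"wy":0,"wz":0,"hand":-1},{"x":0.121,"y":-0.75,"z":-0.039,"wx":0,"wy":0,"wz":0,"hand":-1},{"x":0.113,"y":-0.8,"z":-0.036,"wx":0,"wy":0,"wz":0,"hand":-1},{"x":0.103,"y":-0.85,"z":-0.033,"wx":0,"wy":0,"wz":0,"hand":-1},{"x":0.092,"y":-0.9,"z":-0.029,"wx":0,"wy":0,"wz":0,"hand":-1},{"x":0.08,"y":-0.94,"z":-0.025,"wx":0,"wy":0,"wz":0,"hand":-1},{"x":0.074,"y":-0.965,"z":-0.023,"wx":0,"wy":0,"wz":0,"hand":-1}]'

```text
time_s: 6.45
position: [0.5376, -0.1806, 0.0467]
orientation: [0.289, 0.941, -0.051, 0.168]
wrist_force: [-0.2, 1.4, -0.3]
grip_width: 0.002
```

```bash
python3 shot.py 6
python3 - <<'E'
from plan import *
cv2.imwrite('pics/scene6.png',vision.camera('scene'))
im=cv2.imread('pics/scene6.png'); crop(im,270,130,440,330,3,'c7.png')
for f in np.arange(18,28,3): print(f,inc(tip(f,.128,.026),Rt))
E
```

```text
6.45 [-0.347  0.457  2.035 -0.272  0.318 -1.077] [ 0.5376 -0.1806  0.0467] [-0.2  1.4 -0.3]
18 [ 0.     0.005 -0.     0.001  0.002  0.   ]
21 [-0.021 -0.058  0.007  0.001  0.002  0.   ]
24 [-0.045 -0.12   0.016  0.001  0.002  0.   ]
27 [-0.072 -0.18   0.026  0.001  0.002  0.   ]
```

View pics/wrist6.png

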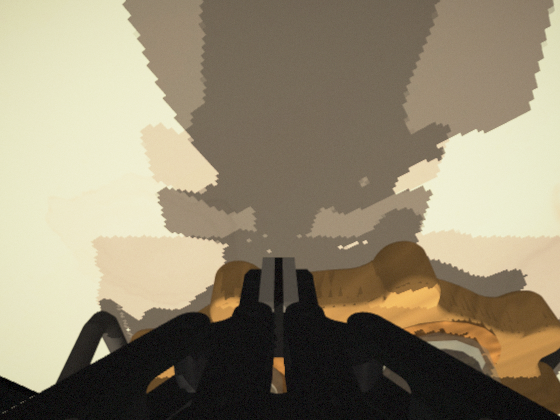

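View pics/c7.png

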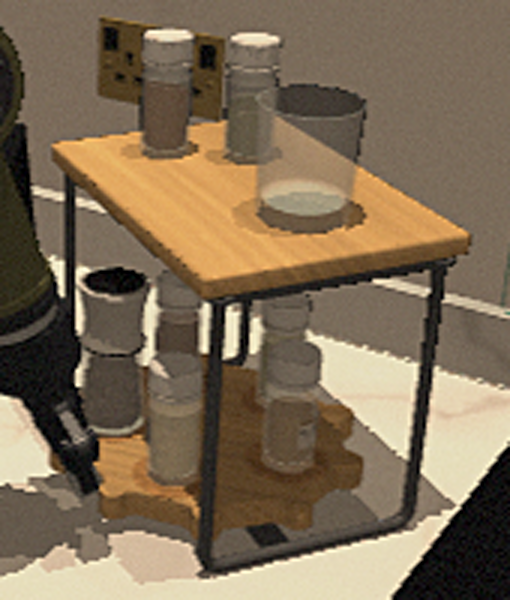

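Run:
```python
from plan import *
w=cam('wrist')
for u,v in ((412,285),(240,290)): 
    p=ray(w,u,v,.038)[:2]-C; print(np.hypot(*p), (np.degrees(np.arctan2(p[1],p[0])-AZ)-180)%360)
print(inc(tip(-24,.130,.026,.07),Rt))
print(inc(tip(-24,.130,.026),Rt))
```

```text
0.1315559413758461 354.32194802585553
0.13926584043724338 23.287528662112408
[-0.03   0.93  -0.689  0.001  0.002  0.   ]
[-0.028  0.93   0.011  0.001  0.002  0.   ]
```

Call:
servo_tool --increments '[{"x":0,"y":0.06,"z":-0.02,"wx":0,"wy":0,"wz":0,"hand":-1},{"x":0,"y":0.06,"z":-0.25,"wx":0,"wy":0,"wz":0,"hand":-1},{"x":0,"y":0.06,"z":-0.5,"wx":0,"wy":0,"wz":0,"hand":-1},{"x":0,"y":0.1,"z":-0.8,"wx":0,"wy":0,"wz":0,"hand":-1},{"x":0,"y":0.4,"z":-0.8,"wx":0,"wy":0,"wz":0,"hand":-1},{"x":0,"y":0.7,"z":-0.8,"wx":0,"wy":0,"wz":0,"hand":-1},{"x":-0.03,"y":0.93,"z":-0.7,"wx":0,"wy":0,"wz":0,"hand":-1},{"x":-0.03,"y":0.93,"z":-0.69,"wx":0,"wy":0,"wz":0,"hand":-1},{"x":-0.03,"y":0.93,"z":-0.69,"wx":0,"wy":0,"wz":0,"hand":-1}]'

```text
time_s: 7.45
position: [0.5721, -0.0911, 0.1122]
orientation: [0.288, 0.941, -0.051, 0.167]
wrist_force: [0.4, 0.3, 0.0]
grip_width: -0.002
```

```bash
python3 shot.py 7
python3 - <<'E'
from plan import *
print(inc(tip(-24,.130,.026),Rt))
im=cv2.imread('pics/wrist7.png'); w=cam('wrist')
for p in (tip(-24,.130,.026)+.022*Rt[:,2], tip(-6,.133,.038)+.022*Rt[:,2]):
    u=proj(w,p)[0]; cv2.drawMarker(im,tuple(int(x) for x in u),(0,0,255),0,12)
cv2.imwrite('pics/wrist7b.png',im)
E
```

```text
7.45 [-0.14   0.363  1.926 -0.291  0.554 -0.891] [ 0.5721 -0.0911  0.1122] [0.4 0.3 0. ]
[-0.009  0.003  0.7    0.     0.001  0.001]
```

View pics/wrist7b.png

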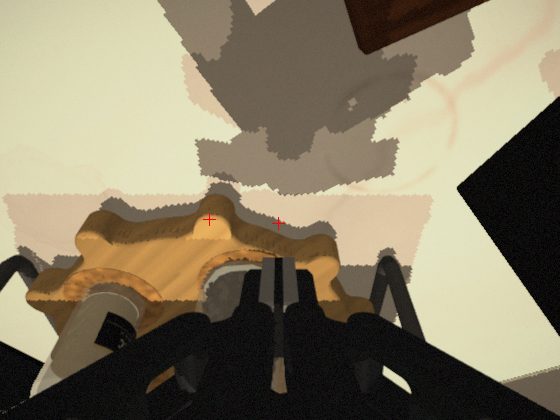

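Call:
servo_tool --increments '[{"x":-0.01,"y":-0.02,"z":0.2,"wx":0,"wy":0,"wz":0,"hand":-1},{"x":-0.01,"y":-0.02,"z":0.4,"wx":0,"wy":0,"wz":0,"hand":-1},{"x":-0.01,"y":-0.02,"z":0.58,"wx":0,"wy":0,"wz":0,"hand":-1},{"x":-0.01,"y":-0.02,"z":0.67,"wx":0,"wy":0,"wz":0,"hand":-1},{"x":-0.01,"y":-0.02,"z":0.7,"wx":0,"wy":0,"wz":0,"hand":-1},{"x":-0.01,"y":-0.02,"z":0.7,"wx":0,"wy":0,"wz":0,"hand":-1}]'

```text
time_s: 8.1
position: [0.5905, -0.1077, 0.0466]
orientation: [0.289, 0.941, -0.051, 0.166]
wrist_force: [-1.3, 1.0, -0.8]
grip_width: 0.0
```

Run:
```python
from plan import *
print(ctrl.state()['wrist_force'])
for f in np.arange(-24,9,3): print(f,inc(tip(f,.130,.026),Rt))
```

```text
[-1.32741183  0.98979509 -0.81787281]
-24 [-0.001  0.029 -0.    -0.     0.     0.001]
-21 [ 0.023 -0.033 -0.009 -0.     0.     0.001]
-18 [ 0.045 -0.098 -0.017 -0.     0.     0.001]
-15 [ 0.063 -0.163 -0.023 -0.     0.     0.001]
-12 [ 0.078 -0.229 -0.029 -0.     0.     0.001]
-9 [ 0.09  -0.296 -0.033 -0.     0.     0.001]
-6 [ 0.098 -0.363 -0.036 -0.     0.     0.001]
-3 [ 0.103 -0.431 -0.038 -0.     0.     0.001]
0 [ 0.105 -0.499 -0.039 -0.     0.     0.001]
3 [ 0.103 -0.567 -0.038 -0.     0.     0.001]
6 [ 0.098 -0.635 -0.036 -0.     0.     0.001]
```

Call:
servo_tool --increments '[{"x":0.02,"y":-0.03,"z":-0.008,"wx":0,"wy":0,"wz":0,"hand":-1},{"x":0.034,"y":-0.07,"z":-0.013,"wx":0,"wy":0,"wz":0,"hand":-1},{"x":0.048,"y":-0.11,"z":-0.018,"wx":0,"wy":0,"wz":0,"hand":-1},{"x":0.06,"y":-0.15,"z":-0.022,"wx":0,"wy":0,"wz":0,"hand":-1},{"x":0.07,"y":-0.19,"z":-0.026,"wx":0,"wy":0,"wz":0,"hand":-1},{"x":0.078,"y":-0.23,"z":-0.029,"wx":0,"wy":0,"wz":0,"hand":-1},{"x":0.085,"y":-0.27,"z":-0.031,"wx":0,"wy":0,"wz":0,"hand":-1},{"x":0.092,"y":-0.31,"z":-0.034,"wx":0,"wy":0,"wz":0,"hand":-1},{"x":0.097,"y":-0.35,"z":-0.036,"wx":0,"wy":0,"wz":0,"hand":-1},{"x":0.1,"y":-0.39,"z":-0.037,"wx":0,"wy":0,"wz":0,"hand":-1},{"x":0.103,"y":-0.43,"z":-0.038,"wx":0,"wy":0,"wz":0,"hand":-1},{"x":0.105,"y":-0.46,"z":-0.039,"wx":0,"wy":0,"wz":0,"hand":-1},{"x":0.105,"y":-0.49,"z":-0.039,"wx":0,"wy":0,"wz":0,"hand":-1},{"x":0.105,"y":-0.51,"z":-0.039,"wx":0,"wy":0,"wz":0,"hand":-1},{"x":0.105,"y":-0.525,"z":-0.039,"wx":0,"wy":0,"wz":0,"hand":-1},{"x":0.104,"y":-0.54,"z":-0.039,"wx":0,"wy":0,"wz":0,"hand":-1},{"x":0.103,"y":-0.55,"z":-0.039,"wx":0,"wy":0,"wz":0,"hand":-1},{"x":0.103,"y":-0.55,"z":-0.039,"wx":0,"wy":0,"wz":0,"hand":-1}]'

```text
time_s: 9.9
position: [0.5504, -0.1471, 0.0467]
orientation: [0.289, 0.941, -0.051, 0.166]
wrist_force: [-0.2, 0.5, 0.1]
grip_width: 0.001
```

```bash
python3 shot.py 8
python3 - <<'E'
from plan import *
cv2.imwrite('pics/scene8.png',vision.camera('scene'))
im=cv2.imread('pics/scene8.png'); crop(im,270,130,440,330,3,'c8.png')
for f in np.arange(0,12,3): print(f,inc(tip(f,.130,.026),Rt))
E
```

```text
9.9 [-0.267  0.461  2.021 -0.336  0.345 -0.943] [ 0.5504 -0.1471  0.0467] [-0.2  0.5  0.1]
0 [ 0.001  0.051  0.    -0.     0.     0.   ]
3 [-0.    -0.017  0.001 -0.     0.     0.   ]
6 [-0.005 -0.084  0.003 -0.     0.     0.   ]
9 [-0.014 -0.152  0.006 -0.     0.     0.   ]
```

View pics/wrist8.png

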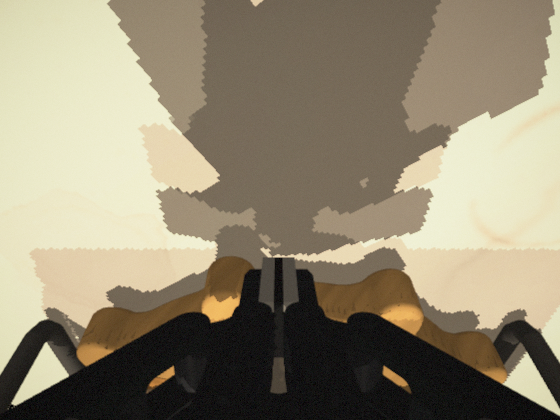

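View pics/c8.png

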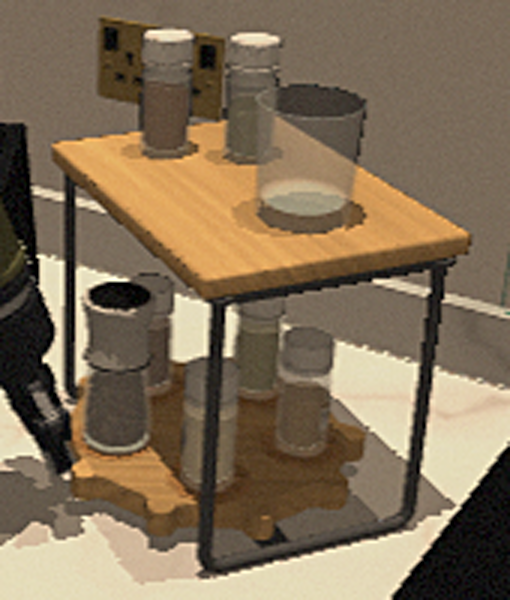

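Call:
servo_tool --increments '[{"x":0,"y":-0.03,"z":0.001,"wx":0,"wy":0,"wz":0,"hand":-1},{"x":-0.003,"y":-0.06,"z":0.002,"wx":0,"wy":0,"wz":0,"hand":-1},{"x":-0.005,"y":-0.08,"z":0.003,"wx":0,"wy":0,"wz":0,"hand":-1},{"x":-0.007,"y":-0.1,"z":0.004,"wx":0,"wy":0,"wz":0,"hand":-1},{"x":-0.008,"y":-0.11,"z":0.004,"wx":0,"wy":0,"wz":0,"hand":-1},{"x":-0.008,"y":-0.11,"z":0.004,"wx":0,"wy":0,"wz":0,"hand":-1},{"x":-0.008,"y":-0.11,"z":0.004,"wx":0,"wy":0,"wz":0,"hand":-1}]'

```text
time_s: 10.7
position: [0.5448, -0.1567, 0.0466]
orientation: [0.289, 0.941, -0.051, 0.166]
wrist_force: [0.2, 0.3, 0.2]
grip_width: -0.001
```

Call:
servo_tool --increments '[{"x":0,"y":0.06,"z":0,"wx":0,"wy":0,"wz":0,"hand":-1},{"x":0,"y":0.08,"z":-0.2,"wx":0,"wy":0,"wz":0,"hand":-1},{"x":0.1,"y":0.08,"z":-0.5,"wx":0,"wy":0,"wz":0,"hand":-1},{"x":0.25,"y":0.08,"z":-0.8,"wx":0,"wy":0,"wz":0,"hand":-1},{"x":0.4,"y":0.08,"z":-0.9,"wx":0,"wy":0,"wz":0,"hand":-1},{"x":0.4,"y":0.08,"z":-0.9,"wx":0,"wy":0,"wz":0,"hand":-1},{"x":0.4,"y":0.08,"z":-0.9,"wx":0,"wy":0,"wz":0,"hand":-1}]'

```text
time_s: 11.4
position: [0.493, -0.1113, 0.1173]
orientation: [0.289, 0.941, -0.051, 0.166]
wrist_force: [0.3, 0.6, -0.5]
grip_width: -0.001
```

```bash
python3 shot.py 9
```

```text
11.4 [-0.218  0.271  2.075 -0.276  0.484 -0.969] [ 0.493  -0.1113  0.1173] [ 0.3  0.6 -0.5]
```

View pics/wrist9.png

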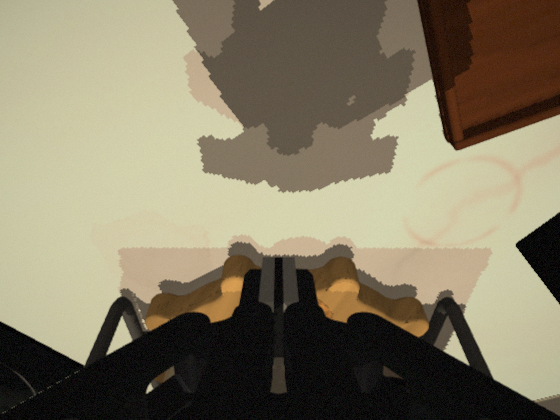

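```bash
cat >> kin2.py <<'E'
SF=np.r_[C-.08*into[:2],0]
G=pose(-34.2,34)
def gp(back,c=SF+[0,0,.130],M=G): return c-(.008+back)*M[:,2]
E
python3 - <<'E'
from kin2 import *
print(SF)
for b in (.14,.12,.08,.04,0): print(b,[j.round(2) for j in ikall(gp(b),G)], inc(gp(b),G))
for p in (SF-.1*into+[0,0,.14],SF-.12*into+[0,0,.19],np.array([.504,.046,.16]),np.array([.504,.046,.1])):
  for az in (-34.2,-50,-20):
    M=pose(az,34); print(p,az,[j.round(2) for j in ikall(gp(0,p,M),M)])
E
```

```text
[ 0.60083355 -0.17503333  0.        ]
0.14 [array([-0.16,  0.08,  1.98, -0.45,  0.57, -0.82])] [-8.560e-01  7.800e-02 -1.131e+00 -0.000e+00 -1.550e-01  1.000e-03]
0.12 [array([-0.18,  0.12,  1.99, -0.47,  0.53, -0.8 ])] [-0.904  0.078 -0.937 -0.    -0.155  0.001]
0.08 [array([-0.2 ,  0.2 ,  2.01, -0.53,  0.44, -0.74])] [-1.     0.078 -0.549 -0.    -0.155  0.001]
0.04 [array([-0.22,  0.27,  2.01, -0.62,  0.36, -0.66])] [-1.097e+00  7.800e-02 -1.610e-01 -0.000e+00 -1.550e-01  1.000e-03]
0 [array([-0.24,  0.35,  2.01, -0.75,  0.29, -0.54])] [-1.193e+00  7.800e-02  2.270e-01 -0.000e+00 -1.550e-01  1.000e-03]
[ 0.5181255  -0.11882499  0.14      ] -34.2 [array([-0.14,  0.24,  2.17, -0.95,  0.31, -0.26])]
[ 0.5181255  -0.11882499  0.14      ] -50 [array([-0.02,  0.28,  2.1 , -0.94,  0.55,  0.05])]
[ 0.5181255  -0.11882499  0.14      ] -20 [array([-0.28,  0.22,  2.21, -0.32,  0.13, -1.19])]
[ 0.50158389 -0.10758332  0.19      ] -34.2 [array([-0.11,  0.12,  2.13, -0.67,  0.43, -0.54])]
[ 0.50158389 -0.10758332  0.19      ] -50 [array([ 0.01,  0.18,  2.06, -0.78,  0.66, -0.12])]
[ 0.50158389 -0.10758332  0.19      ] -20 [array([-0.26,  0.1 ,  2.17, -0.18,  0.29, -1.33])]
[0.504 0.046 0.16 ] -34.2 [array([ 0.32,  0.23,  2.1 , -0.88,  0.62,  0.04])]
[0.504 0.046 0.16 ] -50 [array([ 0.39,  0.28,  2.01, -0.81,  0.83,  0.24])]
[0.504 0.046 0.16 ] -20 [array([ 0.22,  0.18,  2.18, -0.87,  0.4 , -0.25])]
[0.504 0.046 0.1  ] -34.2 [array([ 0.32,  0.35,  2.18, -1.15,  0.51,  0.35])]
[0.504 0.046 0.1  ] -50 [array([ 0.39,  0.39,  2.07, -0.94,  0.72,  0.44])]
[0.504 0.046 0.1  ] -20 [array([ 0.22,  0.32,  2.26, -1.41,  0.31,  0.32])]
```

Call:
servo_tool --increments '[{"x":-0.1,"y":0.04,"z":-0.3,"wx":0,"wy":-0.05,"wz":0,"hand":-1},{"x":-0.3,"y":0.07,"z":-0.6,"wx":0,"wy":-0.1,"wz":0,"hand":-1},{"x":-0.5,"y":0.078,"z":-0.9,"wx":0,"wy":-0.155,"wz":0,"hand":1},{"x":-0.75,"y":0.078,"z":-0.937,"wx":0,"wy":-0.155,"wz":0,"hand":1},{"x":-0.904,"y":0.078,"z":-0.937,"wx":0,"wy":-0.155,"wz":0.001,"hand":1},{"x":-0.904,"y":0.078,"z":-0.937,"wx":0,"wy":-0.155,"wz":0.001,"hand":1},{"x":-0.904,"y":0.078,"z":-0.937,"wx":0,"wy":-0.155,"wz":0.001,"hand":1},{"x":-0.904,"y":0.078,"z":-0.937,"wx":0,"wy":-0.155,"wz":0.001,"hand":1}]'

```text
time_s: 12.25
position: [0.5404, -0.1348, 0.2343]
orientation: [0.282, 0.914, -0.086, 0.278]
wrist_force: [-0.8, 0.3, 0.5]
grip_width: 0.996
```

```bash
python3 shot.py 10;  python3 - <<'E'
from kin2 import *
print(inc(gp(.12),G),ctrl.state()['grip_width'])
w=cam('wrist'); im=cv2.imread('pics/wrist10.png'); t=np.linspace(0,6.3,60)
for z,r in ((.038,.029),(.112,.029),(.17,.03)):
    P=np.c_[SF[0]+r*np.cos(t),SF[1]+r*np.sin(t),0*t+z]; cv2.polylines(im,[proj(w,P).astype(int).reshape(-1,1,2)],True,(0,0,255))
cv2.polylines(im,[proj(w,[np.r_[SF[:2]+x*into[:2]+y*left[:2],z] for x,y,z in ((-.005,-.145,.235),(-.005,.145,.235),(-.005,.145,.253),(-.005,-.145,.253))]).astype(int).reshape(-1,1,2)],True,(0,255,0))
cv2.imwrite('pics/wrist10b.png',im)
im=vision.camera('scene'); cv2.imwrite('pics/scene10.png',im); crop(im,200,90,440,330,2.5,'c10.png')
E
```

```text
12.25 [-0.177  0.123  1.993 -0.472  0.526 -0.8  ] [ 0.5404 -0.1348  0.2343] [-0.8  0.3  0.5]
[-0.019  0.005 -0.008 -0.001 -0.002  0.   ] 0.9990921876607721
```

View pics/wrist10b.png

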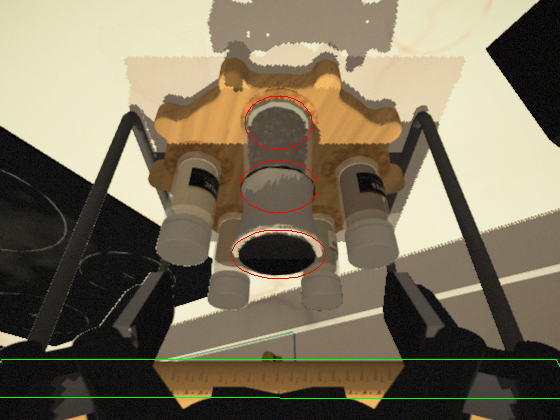

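View pics/c10.png

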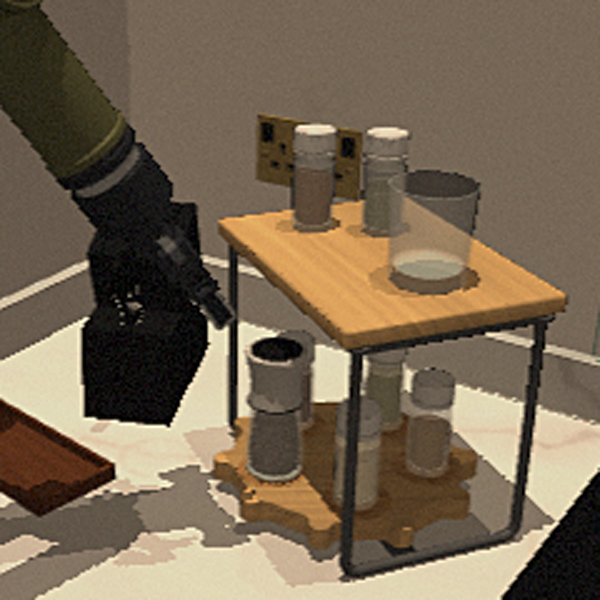

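Call:
servo_tool --increments '[{"x":-0.02,"y":0.005,"z":0.2,"wx":0,"wy":0,"wz":0,"hand":1},{"x":-0.02,"y":0.005,"z":0.4,"wx":0,"wy":0,"wz":0,"hand":1},{"x":-0.02,"y":0.005,"z":0.6,"wx":0,"wy":0,"wz":0,"hand":1},{"x":-0.02,"y":0.005,"z":0.7,"wx":0,"wy":0,"wz":0,"hand":1},{"x":-0.02,"y":0.005,"z":0.8,"wx":0,"wy":0,"wz":0,"hand":1},{"x":-0.02,"y":0.005,"z":0.8,"wx":0,"wy":0,"wz":0,"hand":1}]'

```text
time_s: 12.95
position: [0.5788, -0.1603, 0.1682]
orientation: [0.281, 0.915, -0.086, 0.277]
wrist_force: [-0.1, -0.3, 0.8]
grip_width: 0.999
```

```bash
python3 shot.py 11;  python3 - <<'E'
from kin2 import *
print(inc(gp(0),G),ctrl.state()['grip_width'])
im=vision.camera('scene'); cv2.imwrite('pics/scene11.png',im); crop(im,200,90,440,330,2.5,'c11.png')
E
```

```text
12.95 [-0.221  0.277  2.009 -0.618  0.363 -0.668] [ 0.5788 -0.1603  0.1682] [-0.1 -0.3  0.8]
[-0.005  0.001  0.391 -0.001 -0.002  0.   ] 1.0027956829433065
```

View pics/wrist11.png

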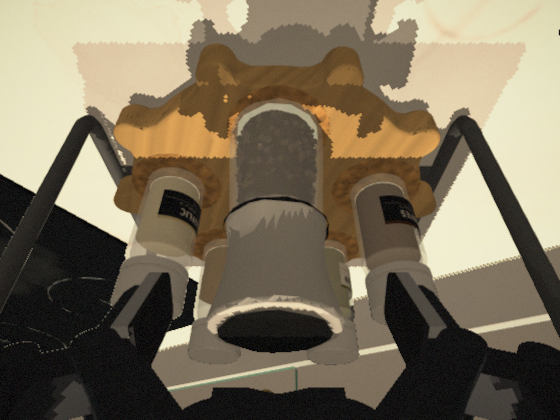

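View pics/c11.png

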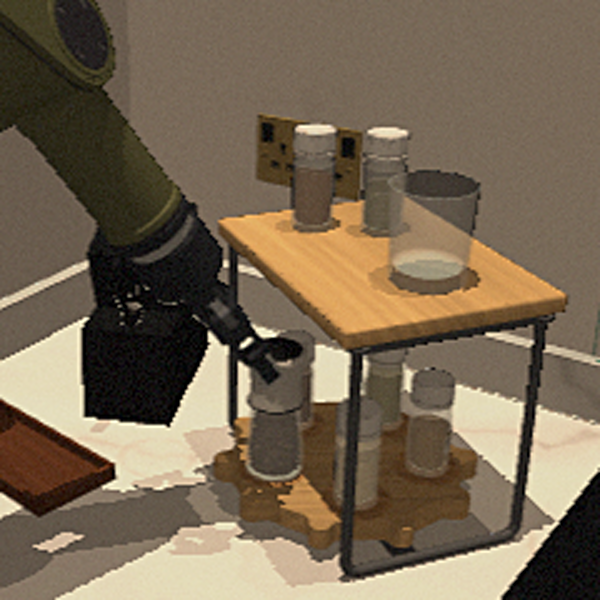

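Call:
servo_tool --increments '[{"x":-0.005,"y":0,"z":0.15,"wx":0,"wy":0,"wz":0,"hand":1},{"x":-0.005,"y":0,"z":0.28,"wx":0,"wy":0,"wz":0,"hand":1},{"x":-0.005,"y":0,"z":0.37,"wx":0,"wy":0,"wz":0,"hand":1},{"x":-0.005,"y":0,"z":0.41,"wx":0,"wy":0,"wz":0,"hand":1},{"x":-0.005,"y":0,"z":0.41,"wx":0,"wy":0,"wz":0,"hand":1},{"x":-0.005,"y":0,"z":0.41,"wx":0,"wy":0,"wz":0,"hand":1}]'

```text
time_s: 13.65
position: [0.5981, -0.1731, 0.1362]
orientation: [0.281, 0.914, -0.086, 0.278]
wrist_force: [-0.3, 0.2, 0.1]
grip_width: 0.999
```

```bash
python3 shot.py 12;  python3 - <<'E'
from kin2 import *
print(inc(gp(0),G),ctrl.state()['grip_width'])
im=vision.camera('scene'); cv2.imwrite('pics/scene12.png',im); crop(im,200,90,440,330,2.5,'c12.png')
E
```

```text
13.65 [-0.24   0.353  2.006 -0.739  0.295 -0.553] [ 0.5981 -0.1731  0.1362] [-0.3  0.2  0.1]
[ 0.008 -0.001 -0.009 -0.001 -0.001  0.   ] 1.0020334381317373
```

View pics/wrist12.png

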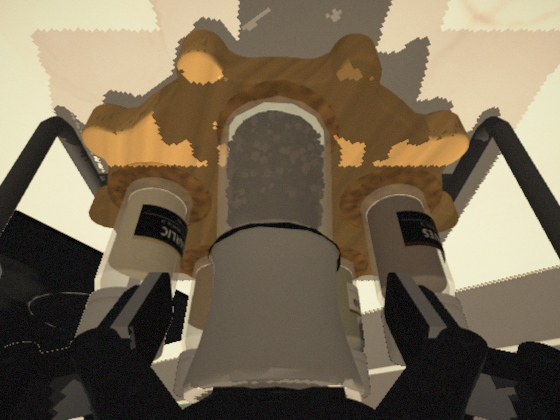

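View pics/c12.png

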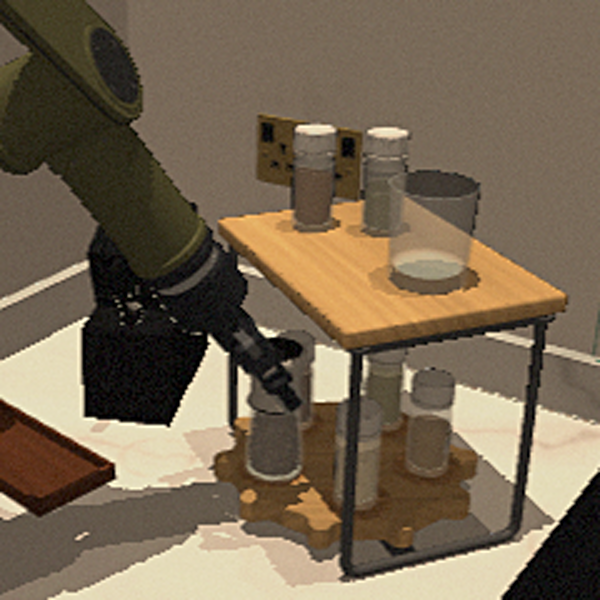

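Call:
servo_tool --increments '[{"x":0,"y":0,"z":0,"wx":0,"wy":0,"wz":0,"hand":0.5},{"x":0,"y":0,"z":0,"wx":0,"wy":0,"wz":0,"hand":0.4},{"x":0,"y":0,"z":0,"wx":0,"wy":0,"wz":0,"hand":0.3},{"x":0,"y":0,"z":0,"wx":0,"wy":0,"wz":0,"hand":0},{"x":0,"y":0,"z":0,"wx":0,"wy":0,"wz":0,"hand":-1},{"x":0,"y":0,"z":0,"wx":0,"wy":0,"wz":0,"hand":-1},{"x":0,"y":0,"z":0,"wx":0,"wy":0,"wz":0,"hand":-1},{"x":0,"y":0,"z":0,"wx":0,"wy":0,"wz":0,"hand":-1}]'

```text
time_s: 14.55
position: [0.5986, -0.1732, 0.1371]
orientation: [0.281, 0.914, -0.086, 0.279]
wrist_force: [-1.6, 0.4, 5.8]
grip_width: 0.644
```

```bash
python3 shot.py 13;  python3 - <<'E'
from kin2 import *
st=ctrl.state(); print(st['grip_width'],st['torque']); p=st['position']
for d in ([0,0,.012],-.04*into+[0,0,.015],-.12*into+[0,0,.02],-.12*into+[0,0,.05]): print(inc(p+d,G))
E
```

```text
14.55 [-0.24   0.353  2.006 -0.74   0.295 -0.553] [ 0.5986 -0.1732  0.1371] [-1.6  0.4  5.8]
0.6455361708649048 [-0.05564917  0.05714506 -0.12598823]
[-0.067 -0.    -0.1   -0.    -0.     0.   ]
[ 0.248 -0.    -0.348 -0.    -0.     0.   ]
[ 0.883 -0.    -0.836 -0.    -0.     0.   ]
[ 0.716 -0.    -1.085 -0.    -0.     0.   ]
```

View pics/wrist13.png

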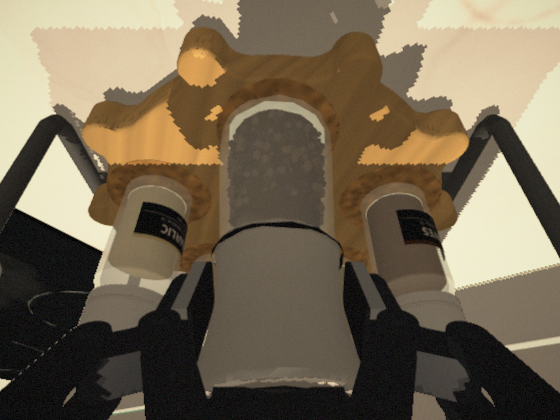

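Call:
servo_tool --increments '[{"x":-0.02,"y":0,"z":-0.03,"wx":0,"wy":0,"wz":0,"hand":-1},{"x":-0.045,"y":0,"z":-0.066,"wx":0,"wy":0,"wz":0,"hand":-1},{"x":-0.067,"y":0,"z":-0.1,"wx":0,"wy":0,"wz":0,"hand":-1},{"x":-0.067,"y":0,"z":-0.1,"wx":0,"wy":0,"wz":0,"hand":-1},{"x":-0.067,"y":0,"z":-0.1,"wx":0,"wy":0,"wz":0,"hand":-1}]'

```text
time_s: 15.1
position: [0.5984, -0.1732, 0.149]
orientation: [0.281, 0.914, -0.086, 0.279]
wrist_force: [-0.3, 0.1, -3.6]
grip_width: 0.647
```

```bash
python3 shot.py 14;  python3 - <<'E'
from kin2 import *
st=ctrl.state(); print(st['grip_width'],st['torque']); p=st['position']
im=vision.camera('scene'); cv2.imwrite('pics/scene14.png',im); crop(im,200,90,440,330,2.5,'c14.png')
for d in (-.04*into+[0,0,.003],-.12*into+[0,0,.008],-.12*into+[0,0,.04]): print(inc(p+d,G))
E
```

```text
15.1 [-0.24   0.332  1.992 -0.67   0.321 -0.625] [ 0.5984 -0.1732  0.149 ] [-0.3  0.1 -3.6]
0.6437492392531264 [ 0.31696568  0.49794286 -0.02481154]
[ 0.314  0.    -0.249 -0.    -0.001  0.   ]
[ 0.95   0.    -0.737 -0.    -0.001  0.   ]
[ 7.720e-01 -0.000e+00 -1.002e+00 -0.000e+00 -1.000e-03  0.000e+00]
```

View pics/c14.png

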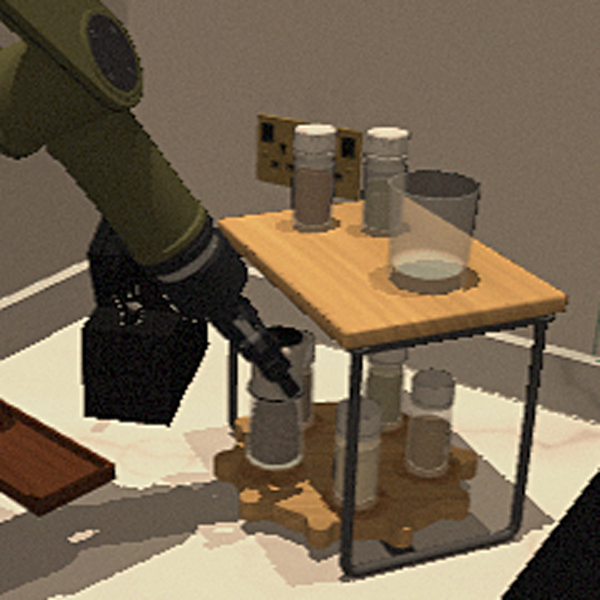

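View pics/wrist14.png

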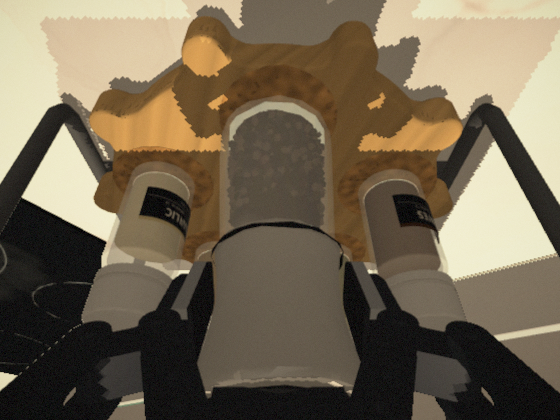

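Call:
servo_tool --increments '[{"x":0.08,"y":0,"z":-0.06,"wx":0,"wy":0,"wz":0,"hand":-1},{"x":0.2,"y":0,"z":-0.155,"wx":0,"wy":0,"wz":0,"hand":-1},{"x":0.34,"y":0,"z":-0.265,"wx":0,"wy":0,"wz":0,"hand":-1},{"x":0.48,"y":0,"z":-0.375,"wx":0,"wy":0,"wz":0,"hand":-1},{"x":0.62,"y":0,"z":-0.485,"wx":0,"wy":0,"wz":0,"hand":-1},{"x":0.76,"y":0,"z":-0.595,"wx":0,"wy":0,"wz":0,"hand":-1},{"x":0.88,"y":0,"z":-0.685,"wx":0,"wy":0,"wz":0,"hand":-1},{"x":0.95,"y":0,"z":-0.737,"wx":0,"wy":0,"wz":0,"hand":-1},{"x":0.9,"y":0,"z":-0.82,"wx":0,"wy":0,"wz":0,"hand":-1},{"x":0.83,"y":0,"z":-0.92,"wx":0,"wy":0,"wz":0,"hand":-1},{"x":0.79,"y":0,"z":-0.98,"wx":0,"wy":0,"wz":0,"hand":-1},{"x":0.79,"y":0,"z":-0.98,"wx":0,"wy":0,"wz":0,"hand":-1},{"x":0.79,"y":0,"z":-0.98,"wx":0,"wy":0,"wz":0,"hand":-1}]'

```text
time_s: 16.5
position: [0.4987, -0.1055, 0.186]
orientation: [0.281, 0.914, -0.086, 0.279]
wrist_force: [-0.3, 0.5, -3.9]
grip_width: 0.642
```

```bash
python3 shot.py 15;  python3 - <<'E'
from kin2 import *
st=ctrl.state(); print(st['grip_width'],st['torque'])
for n in('scene','side'): cv2.imwrite(f'pics/{n}15.png',vision.camera(n))
E
```

```text
16.5 [-0.113  0.144  2.144 -0.715  0.409 -0.486] [ 0.4987 -0.1055  0.186 ] [-0.3  0.5 -3.9]
0.6408134994346293 [0.28388757 0.47966064 0.0319507 ]
```

View pics/wrist15.png

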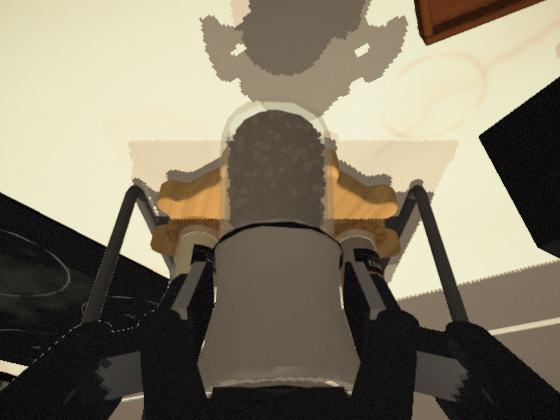

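View pics/scene15.png

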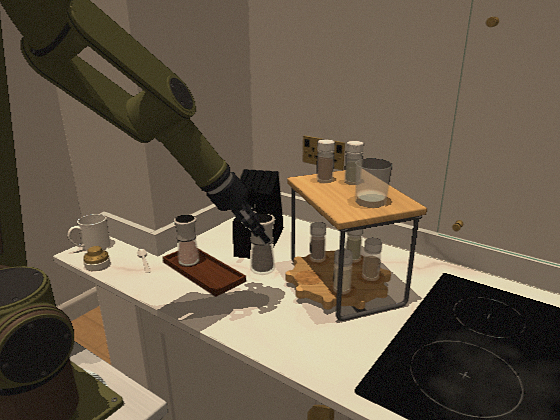

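View pics/side15.png

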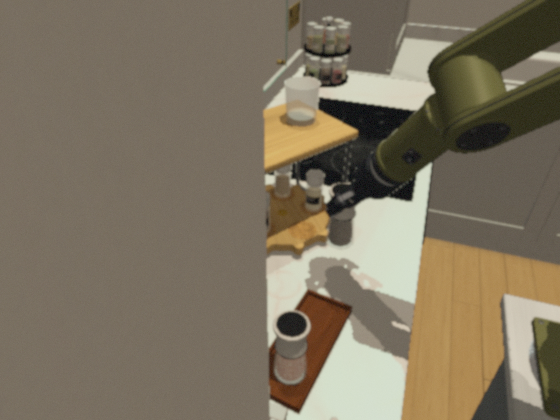

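Run:
```python
from kin2 import *
s=cv2.imread('pics/side15.png'); crop(s,260,280,370,410,4.5,'c15.png')
s=cv2.imread('pics/wrist0.png'); crop(s,130,0,300,210,2.8,'c16.png')
w=cam('wrist'); st=ctrl.state(); im=cv2.imread('pics/wrist15.png'); t=np.linspace(0,6.3,60)
c=st['position']+[.0022,-.0018,-.0991]
for z,r in ((0,.029),(.074,.029)):
    P=c+np.c_[r*np.cos(t),r*np.sin(t),0*t+z]; cv2.polylines(im,[proj(w,P).astype(int).reshape(-1,1,2)],True,(0,0,255))
crop(im,180,60,400,300,2.4,'c17.png')
```

```text
(no output)
```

View pics/c15.png

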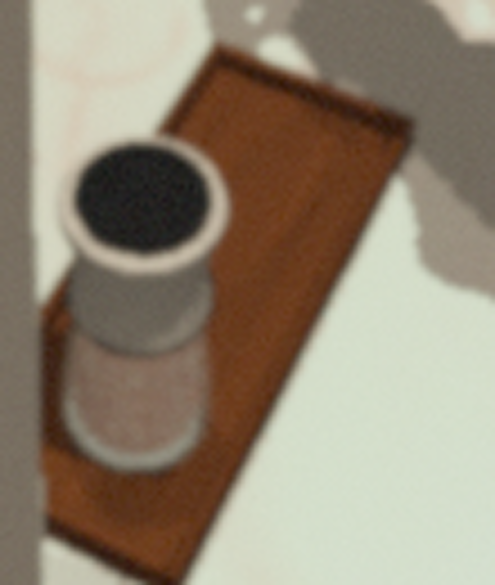

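View pics/c16.png

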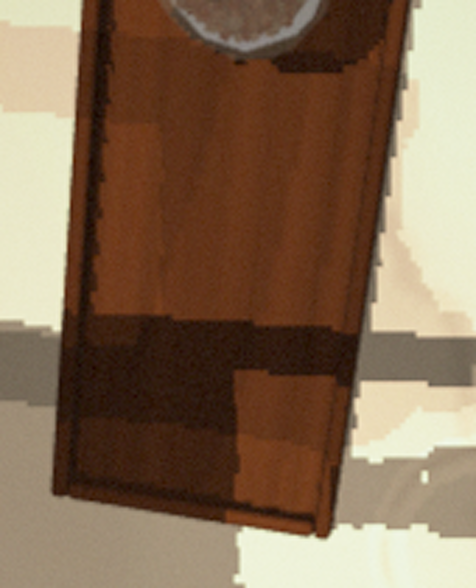

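View pics/c17.png

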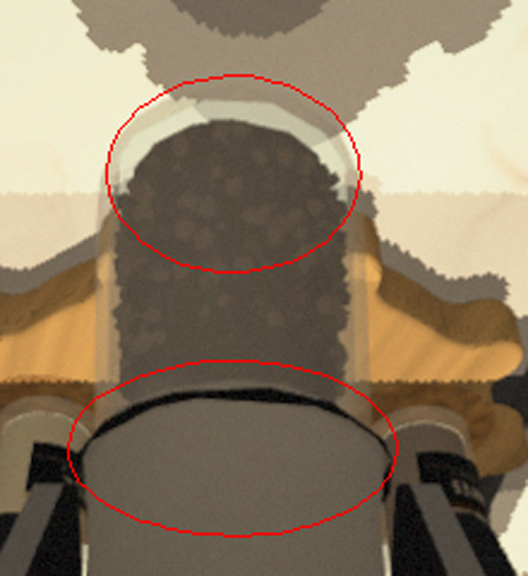

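Run:
```python
from kin2 import *
S=cam('side')
for u,v in ((220,46),(412,125),(180,580)): print(ray(S,260+u/4.5,280+v/4.5,.018))
print('salt top',ray(S,260+143/4.5,280+200/4.5,.138))
st0=dict(position=np.array([.574351,.00003,.2523879]),orientation=np.array([.707101571,.70711127,-.000659,-.000765])); W=cam('wrist',st0)
for u,v in ((149.6,176.1),(248,191)): print('w',ray(W,u,v,.018))
# salt foot front edge in wrist0
print('salt foot edge',ray(W,130+250/2.8,55/2.8,.006))
```

```text
[ 0.53572596 -0.01492808  0.018     ]
[0.44328533 0.0018213  0.018     ]
[0.48122945 0.23221159 0.018     ]
salt top [0.51816742 0.16764296 0.138     ]
w [ 0.44686984 -0.00375063  0.018     ]
w [ 0.54408561 -0.01901776  0.018     ]
salt foot edge [0.52101217 0.13844344 0.006     ]
```

Run:
```python
from kin2 import *
for z in (.18,.15,.115,.104):
    p=np.array([.4947,.0516,z]); print(z,[j.round(2) for j in ikall(p,G)],inc(p,G))
p=np.array([.4947,.0516,.105])-.12*G[:,2]; print([j.round(2) for j in ikall(p,G)])
```

```text
0.18 [array([ 0.34,  0.2 ,  2.09, -0.84,  0.65, -0.  ])] [ 7.880e-01  1.279e+00 -4.660e-01 -1.000e-03 -1.000e-03  0.000e+00]
0.15 [array([ 0.34,  0.25,  2.13, -0.95,  0.59,  0.13])] [ 9.550e-01  1.279e+00 -2.170e-01 -1.000e-03 -1.000e-03  0.000e+00]
0.115 [array([ 0.34,  0.33,  2.18, -1.11,  0.53,  0.32])] [ 1.15e+00  1.28e+00  7.40e-02 -1.00e-03 -1.00e-03  0.00e+00]
0.104 [array([ 0.34,  0.35,  2.19, -1.16,  0.51,  0.38])] [ 1.211e+00  1.280e+00  1.650e-01 -1.000e-03 -1.000e-03  0.000e+00]
[array([ 0.5 ,  0.12,  2.11, -0.78,  0.78,  0.06])]
```

Call:
servo_tool --increments '[{"x":0.05,"y":0.08,"z":-0.03,"wx":0,"wy":0,"wz":0,"hand":-1},{"x":0.11,"y":0.18,"z":-0.065,"wx":0,"wy":0,"wz":0,"hand":-1},{"x":0.18,"y":0.3,"z":-0.11,"wx":0,"wy":0,"wz":0,"hand":-1},{"x":0.26,"y":0.43,"z":-0.155,"wx":0,"wy":0,"wz":0,"hand":-1},{"x":0.34,"y":0.56,"z":-0.2,"wx":0,"wy":0,"wz":0,"hand":-1},{"x":0.42,"y":0.69,"z":-0.25,"wx":0,"wy":0,"wz":0,"hand":-1},{"x":0.5,"y":0.81,"z":-0.295,"wx":0,"wy":0,"wz":0,"hand":-1},{"x":0.56,"y":0.91,"z":-0.33,"wx":0,"wy":0,"wz":0,"hand":-1},{"x":0.6,"y":0.97,"z":-0.355,"wx":0,"wy":0,"wz":0,"hand":-1},{"x":0.616,"y":1,"z":-0.364,"wx":0,"wy":0,"wz":0,"hand":-1},{"x":0.616,"y":1,"z":-0.364,"wx":0,"wy":0,"wz":0,"hand":-1}]'

```text
time_s: 17.75
position: [0.4955, 0.0176, 0.1809]
orientation: [0.281, 0.914, -0.086, 0.278]
wrist_force: [0.3, -1.4, -3.9]
grip_width: 0.645
```

```bash
python3 shot.py 16
python3 - <<'E'
from kin2 import *
for z in (.18,.15,.125,.104):
    p=np.array([.4947,.0516,z]); print(z,inc(p,G))
E
```

```text
17.75 [ 0.245  0.18   2.114 -0.833  0.597 -0.084] [0.4955 0.0176 0.1809] [ 0.3 -1.4 -3.9]
0.18 [ 0.17   0.28  -0.104 -0.001 -0.002  0.001]
0.15 [ 0.338  0.28   0.146 -0.001 -0.002  0.001]
0.125 [ 0.477  0.281  0.353 -0.001 -0.002  0.001]
0.104 [ 0.594  0.281  0.528 -0.001 -0.002  0.001]
```

View pics/wrist16.png

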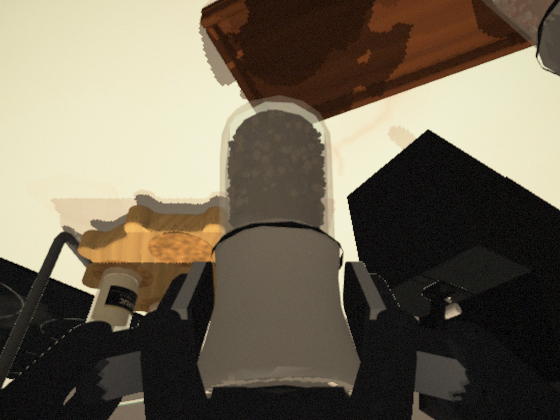

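Call:
servo_tool --increments '[{"x":0.05,"y":0.09,"z":-0.04,"wx":0,"wy":0,"wz":0,"hand":-1},{"x":0.12,"y":0.19,"z":-0.07,"wx":0,"wy":0,"wz":0,"hand":-1},{"x":0.17,"y":0.28,"z":-0.1,"wx":0,"wy":0,"wz":0,"hand":-1},{"x":0.25,"y":0.28,"z":0.02,"wx":0,"wy":0,"wz":0,"hand":-1},{"x":0.34,"y":0.28,"z":0.146,"wx":0,"wy":0,"wz":0,"hand":-1},{"x":0.42,"y":0.28,"z":0.27,"wx":0,"wy":0,"wz":0,"hand":-1},{"x":0.477,"y":0.28,"z":0.353,"wx":0,"wy":0,"wz":0,"hand":-1},{"x":0.477,"y":0.28,"z":0.353,"wx":0,"wy":0,"wz":0,"hand":-1},{"x":0.477,"y":0.28,"z":0.353,"wx":0,"wy":0,"wz":0,"hand":-1}]'

```text
time_s: 18.7
position: [0.4949, 0.0519, 0.125]
orientation: [0.281, 0.915, -0.086, 0.278]
wrist_force: [0.6, -0.3, -3.6]
grip_width: 0.642
```

```bash
python3 shot.py 17
python3 - <<'E'
from kin2 import *
for z in (.125,.11,.107,.105,.103,.101):
    p=np.array([.4947,.0516,z]); print(z,inc(p,G))
for n in('scene','side'): cv2.imwrite(f'pics/{n}17.png',vision.camera(n))
s=cv2.imread('pics/side17.png'); crop(s,260,250,420,410,3.5,'c18.png')
s=cv2.imread('pics/scene17.png'); crop(s,150,190,290,310,5,'c19.png')
E
```

```text
18.7 [ 0.337  0.306  2.163 -1.046  0.545  0.246] [0.4949 0.0519 0.125 ] [ 0.6 -0.3 -3.6]
0.125 [ 0.004 -0.005  0.002 -0.001 -0.001  0.   ]
0.11 [ 0.088 -0.005  0.127 -0.001 -0.001  0.   ]
0.107 [ 0.105 -0.005  0.152 -0.001 -0.001  0.   ]
0.105 [ 0.116 -0.005  0.169 -0.001 -0.001  0.   ]
0.103 [ 0.127 -0.005  0.185 -0.001 -0.001  0.   ]
0.101 [ 0.138 -0.005  0.202 -0.001 -0.001  0.   ]
```

View pics/c18.png

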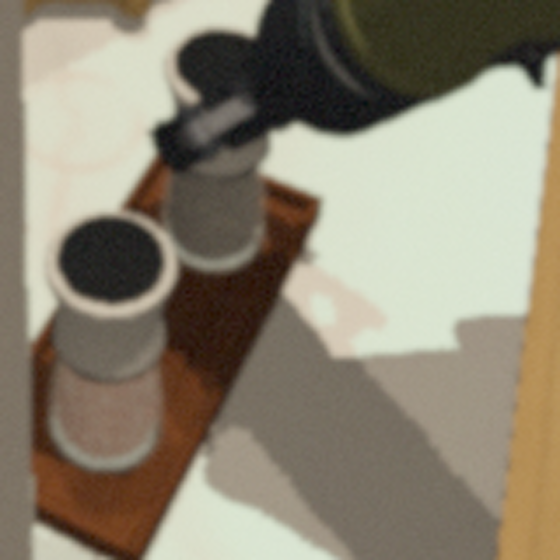

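View pics/c19.png

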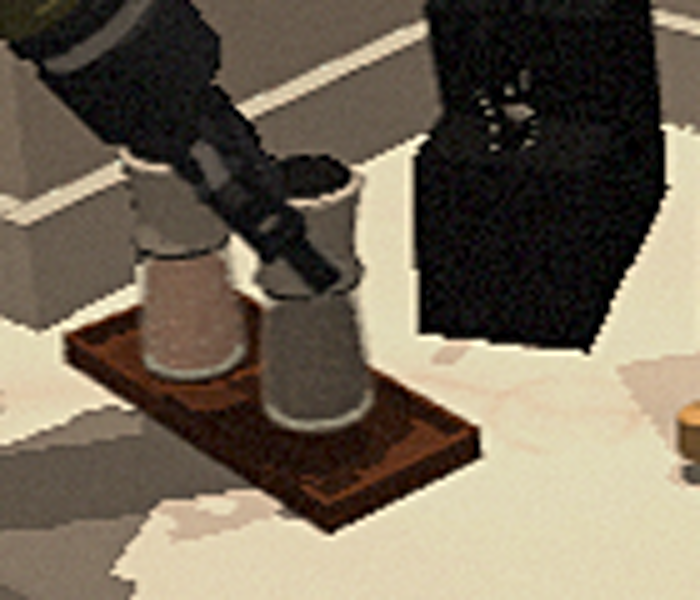

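View pics/wrist17.png

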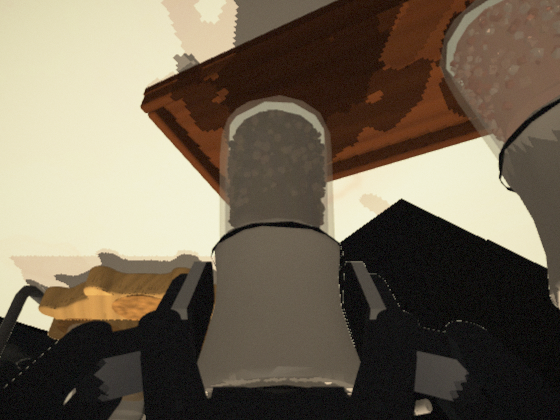

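Call:
servo_tool --increments '[{"x":0.02,"y":-0.005,"z":0.03,"wx":0,"wy":0,"wz":0,"hand":-1},{"x":0.045,"y":-0.005,"z":0.065,"wx":0,"wy":0,"wz":0,"hand":-1},{"x":0.07,"y":-0.005,"z":0.1,"wx":0,"wy":0,"wz":0,"hand":-1},{"x":0.088,"y":-0.005,"z":0.127,"wx":0,"wy":0,"wz":0,"hand":-1},{"x":0.096,"y":-0.005,"z":0.14,"wx":0,"wy":0,"wz":0,"hand":-1},{"x":0.102,"y":-0.005,"z":0.148,"wx":0,"wy":0,"wz":0,"hand":-1},{"x":0.107,"y":-0.005,"z":0.156,"wx":0,"wy":0,"wz":0,"hand":-1},{"x":0.11,"y":-0.005,"z":0.16,"wx":0,"wy":0,"wz":0,"hand":-1},{"x":0.11,"y":-0.005,"z":0.16,"wx":0,"wy":0,"wz":0,"hand":-1}]'

```text
time_s: 19.75
position: [0.4948, 0.0516, 0.1064]
orientation: [0.281, 0.914, -0.086, 0.279]
wrist_force: [-0.4, 0.6, -3.2]
grip_width: 0.647
```

Call:
servo_tool --increments '[{"x":0.003,"y":0,"z":0.004,"wx":0,"wy":0,"wz":0,"hand":-1},{"x":0.006,"y":0,"z":0.008,"wx":0,"wy":0,"wz":0,"hand":-1},{"x":0.006,"y":0,"z":0.008,"wx":0,"wy":0,"wz":0,"hand":-1}]'

```text
time_s: 20.05
position: [0.4948, 0.0516, 0.1054]
orientation: [0.281, 0.914, -0.086, 0.279]
wrist_force: [0.3, -0.6, -4.0]
grip_width: 0.649
```

Call:
servo_tool --increments '[{"x":0.003,"y":0,"z":0.004,"wx":0,"wy":0,"wz":0,"hand":-1},{"x":0.006,"y":0,"z":0.008,"wx":0,"wy":0,"wz":0,"hand":-1},{"x":0.006,"y":0,"z":0.008,"wx":0,"wy":0,"wz":0,"hand":-1}]'

```text
time_s: 20.35
position: [0.4952, 0.0513, 0.1051]
orientation: [0.281, 0.914, -0.086, 0.28]
wrist_force: [-2.6, 0.1, 4.6]
grip_width: 0.646
```

Call:
servo_tool --increments '[{"x":0.003,"y":0,"z":0.004,"wx":0,"wy":0,"wz":0,"hand":-1},{"x":0.006,"y":0,"z":0.008,"wx":0,"wy":0,"wz":0,"hand":-1},{"x":0.006,"y":0,"z":0.008,"wx":0,"wy":0,"wz":0,"hand":-1}]'

```text
time_s: 20.65
position: [0.4956, 0.0511, 0.1051]
orientation: [0.281, 0.914, -0.086, 0.281]
wrist_force: [-4.4, -0.1, 9.8]
grip_width: 0.643
```

Call:
servo_tool --increments '[{"x":-0.006,"y":0,"z":-0.008,"wx":0,"wy":0,"wz":0,"hand":-1},{"x":-0.006,"y":0,"z":-0.008,"wx":0,"wy":0,"wz":0,"hand":-1}]'

```text
time_s: 20.85
position: [0.4955, 0.0513, 0.1059]
orientation: [0.281, 0.914, -0.086, 0.28]
wrist_force: [-1.1, 0.1, -4.0]
grip_width: 0.643
```

Run:
```python
from kin2 import *
print(ctrl.state()['wrist_force'])
s=vision.camera('scene'); cv2.imwrite('pics/scene18.png',s); crop(s,150,190,290,310,5,'c20.png')
```

```text
[-1.13175337  0.0876585  -4.04194454]
```

View pics/c20.png

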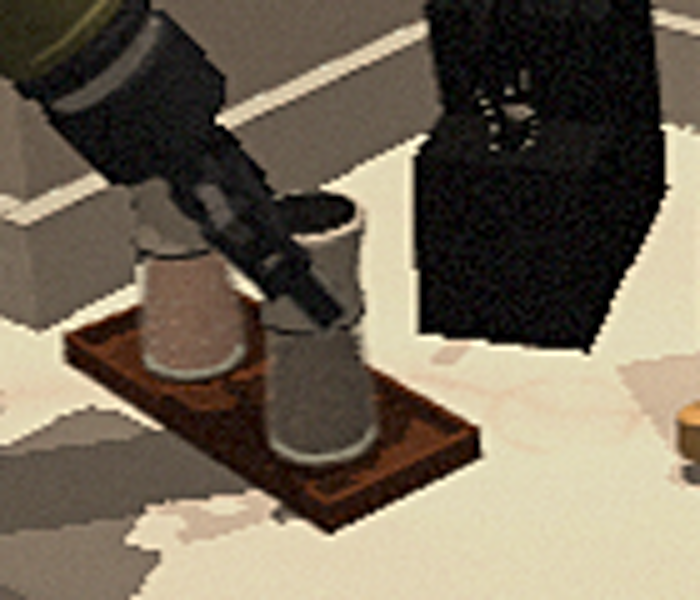

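Call:
servo_tool --increments '[{"x":0.004,"y":0,"z":0.006,"wx":0,"wy":0,"wz":0,"hand":-1},{"x":0.004,"y":0,"z":0.006,"wx":0,"wy":0,"wz":0,"hand":-1}]'

```text
time_s: 21.1
position: [0.4957, 0.0511, 0.1051]
orientation: [0.281, 0.914, -0.086, 0.28]
wrist_force: [-1.0, 0.2, 0.5]
grip_width: 0.641
```

Call:
servo_tool --increments '[{"x":0,"y":0,"z":0,"wx":0,"wy":0,"wz":0,"hand":0.35},{"x":0,"y":0,"z":0,"wx":0,"wy":0,"wz":0,"hand":0.4},{"x":0,"y":0,"z":0,"wx":0,"wy":0,"wz":0,"hand":0.5},{"x":0,"y":0,"z":0,"wx":0,"wy":0,"wz":0,"hand":0.7},{"x":0,"y":0,"z":0,"wx":0,"wy":0,"wz":0,"hand":1},{"x":0,"y":0,"z":0,"wx":0,"wy":0,"wz":0,"hand":1},{"x":0,"y":0,"z":0,"wx":0,"wy":0,"wz":0,"hand":1},{"x":0,"y":0,"z":0,"wx":0,"wy":0,"wz":0,"hand":1}]'

```text
time_s: 21.9
position: [0.4957, 0.0511, 0.1052]
orientation: [0.281, 0.914, -0.086, 0.28]
wrist_force: [0.4, 0.2, -0.4]
grip_width: 0.997
```

```bash
python3 shot.py 18
```

```text
21.9 [ 0.336  0.351  2.188 -1.164  0.513  0.382] [0.4957 0.0511 0.1052] [ 0.4  0.2 -0.4]
```

View pics/wrist18.png

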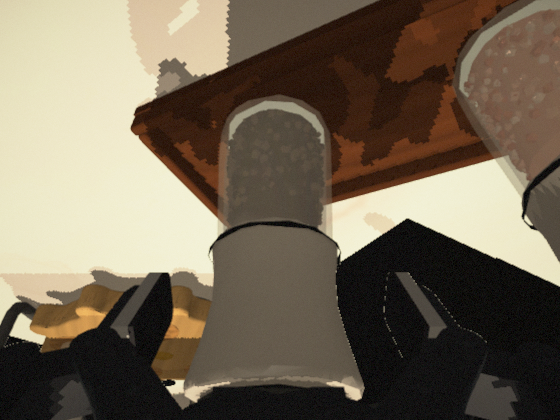

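Released, standing, fingers clear on both sides. Withdraw along the tool axis.

Call:
servo_tool --increments '[{"x":0,"y":0,"z":-0.1,"wx":0,"wy":0,"wz":0,"hand":1},{"x":0,"y":0,"z":-0.25,"wx":0,"wy":0,"wz":0,"hand":1},{"x":0,"y":0,"z":-0.45,"wx":0,"wy":0,"wz":0,"hand":1},{"x":0,"y":0,"z":-0.65,"wx":0,"wy":0,"wz":0,"hand":1},{"x":0,"y":0,"z":-0.85,"wx":0,"wy":0,"wz":0,"hand":1},{"x":0,"y":0,"z":-1,"wx":0,"wy":0,"wz":0,"hand":1},{"x":0,"y":0,"z":-1,"wx":0,"wy":0,"wz":0,"hand":1},{"x":0,"y":0,"z":-1,"wx":0,"wy":0,"wz":0,"hand":1}]'

```text
time_s: 22.75
position: [0.4494, 0.0828, 0.188]
orientation: [0.281, 0.914, -0.086, 0.281]
wrist_force: [-0.2, 0.5, 0.0]
grip_width: 1.001
```

```bash
python3 shot.py 19
python3 - <<'E'
from kin2 import *
for n in('scene','side'): cv2.imwrite(f'pics/{n}19.png',vision.camera(n))
w=cam('wrist'); im=cv2.imread('pics/wrist19.png'); t=np.linspace(0,6.3,60)
for z,r in ((.006,.029),(.138,.03)):
    P=np.c_[.501+r*np.cos(t),.047+r*np.sin(t),0*t+z]; cv2.polylines(im,[proj(w,P).astype(int).reshape(-1,1,2)],True,(0,0,255))
cv2.imwrite('pics/wrist19b.png',im)
E
```

```text
22.75 [ 0.469  0.153  2.127 -0.828  0.73   0.093] [0.4494 0.0828 0.188 ] [-0.2  0.5  0. ]
```

View pics/wrist19b.png

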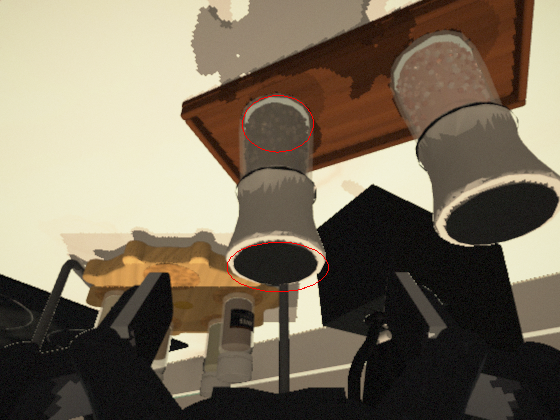

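View pics/scene19.png

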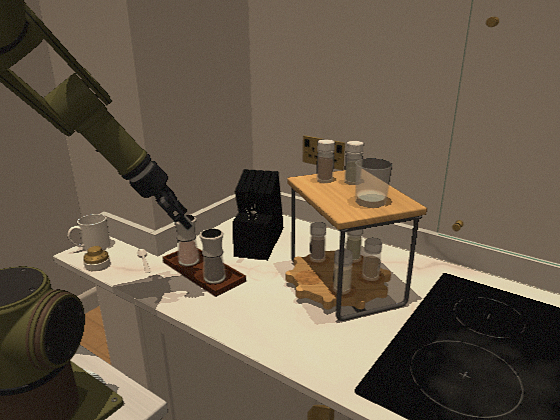

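View pics/side19.png

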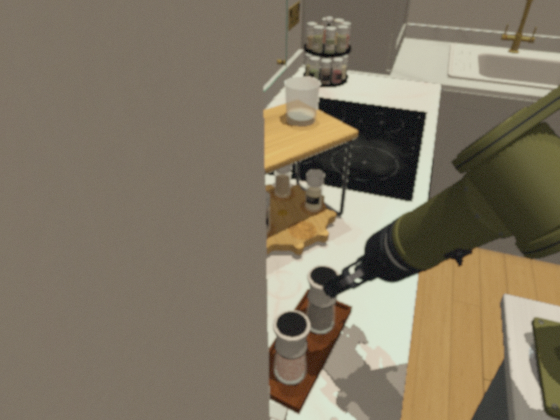

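```bash
python3 -c "
from cell import ctrl
print(ctrl.job_done())"
```

```text
the job is handed in; nothing more can be done
None
```

The mill is standing upright in the free end of the tray. I handed the job in at about 23 s of the 69 s limit; no verdict was reported.

**What I did:**
- **Turning:** I turned the carousel about 60° counter-clockwise with the closed fingertips, in two strokes plus a small trim. Only the rim lobes were pushed. In the wrist picture the two front lobes were centred between the shelf legs (both midpoints at about column 287).
- **Fetching:** I reached in at a 34° tilt, gripped the mill by its steel head and lifted it about 12 mm. Then I drew it about 120 mm out from under the board.
- **Placing:** I lowered it into the tray with at most about 10 N at the wrist, released it and backed out along the tool axis.

**Last checks:**
- **The mill:** It looks upright, with its foot matching the outline drawn at (0.501, 0.047). That is my estimate of the middle of the free end.
- **Everything else:** The other mill, the jars I could see on the carousel and the things on the shelf look undisturbed. The wrist force is about 0 N with the gripper clear.

**What disagreed or failed:**
- **Camera differences:** The cameras differed by 5–8 mm on the tray corners, so the mill's position is only good to about that. The tolerance is 45 mm.
- **Mill position while held:** The mill turned out to sit about 5 mm deeper in the gripper than I had assumed. I corrected for that before placing it.
- **Abandoned approach:** My first approach, tilted 42°, ran into the range limit of joint 4. I backed out without touching anything and did the pushing at a 20° tilt.

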